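Spring a spare cell into the site lamp

ROBOT

A 7-joint arm with a two-finger parallel gripper is mounted at the origin on the work surface. World frame = base frame: x ahead of the robot, y to its left, z up, the work surface at z = 0. Lengths are in m, angles in rad, forces in N, time in s.
With the tool pointing down it reaches from about 0.35 to 0.9 m from the base axis. Payload 8.1 kg.
Tool frame: the origin (TCP) lies between the finger pads; the fingertips stand 11 mm ahead of it and the grasp point (between the pads) lies 8 mm behind it (bot.tcp_to_tips is the distance from the TCP to the fingertips, in m); y points along the fingers, z is the direction in which the jaws open and shut, and the axes are right-handed (so a half turn about y gives the same grasp; the last joint's range is limited). The gripper opens to 92 mm and grips with 3 to 60 N. Pads are 19 mm wide; open, the fingers measure 130 mm over their backs; the gripper's body (75 mm by 190 mm) begins 47 mm behind the grasp point.
Start: joints at [-1.339, 0.434, 0.025, 1.573, -0.012, 1.134, -0.075], TCP at [0.205, 0.59, 0.238] pointing down, gripper open.
Joint ranges: [-2.62, 2.62], [-0.44, 2.09], [-1.27, 1.32], [0.08, 2.57], [-1.32, 4.46], [0.12, 2], [-2.74, 2.74]. Speed limits (rad/s): [2.22, 2.22, 3.01, 3.01, 3.14, 3.14, 3.14].

INTERFACE

Orientations are given as a rotation vector (axis times angle).
In Python, from cell import status, eyes, bot gives the robot as it stands.
- The arm moves only by the tool drive_tool, never from a script. Its argument "steps" is a list that holds one entry, the list of rows, each a list of 4 numbers: the shift along the tool's x, y, z in m, then the turn about the tool's y in rad. In form: [[[dx, dy, dz, spin], ...]]. A call has 1 to 20 rows; each row is the pose to reach, as a shift and turn from the pose commanded when the call began, along the tool's axes at that moment; what a row does not reach only later rows make up. A row lasts 1/10 s, in which the tool goes at most 50 mm and 8.59 degrees, less where a joint would pass 70% of its speed; a pose out of reach is approached as far as the arm can. A call with a gripper value outside its range is refused whole. "grip" is the finger opening in m, from 0 to 0.0918, set as the call begins (left out, the last holds). The fingers move at their own pace and stop on an object; "newtons" is the grip in N (left out, the last holds). Time passes only in rows, so rows that repeat a pose let the fingers close. It gives the time, the measured TCP pose, the force and the opening at its end, in the units of the state.
- status.observe(): the state, without advancing time (a new reading comes with each control period).
- eyes.capture(name): name is "scene" or "side" or "wrist"; returns a dict with "img" (420x560x3 uint8, red, green, blue), "depth" (420x560 float32, m along the optical axis (not along the pixel's ray), 0 where there is no reading), "K" (3x3 intrinsics, pixels), "D" ([k1, k2, p1, p2, k3] as OpenCV has them; the pictures are not rectified), "origin" and "orientation" of the camera in the world. Camera axes: x right, y down, z forward; pixel columns grow to the right and rows downward; lengths in m; the calibration is good to about 2 mm. A picture is of the moment at which its call begins.
- bot.job_done(): hands the job in, once; it reports no verdict.
The state is a dict: "time_s": time; "q": joint angles; "joint_velocities": joint speeds; "joint_torque": joint torques, N m; "position": TCP position; "eef_rot": TCP orientation; "contact_force": force on the tool from outside, world axes, zero at the start; "ft_torque": the same for the moment, N m; "gripper_width": opening from 0.0 (shut) to 1.0 (fully open).
Only numpy, scipy, OpenCV 4.12 (cv2) and the standard library are available. Lean on these libraries where they do the work, as an engineer would, in place of code of your own. Each camera call takes 0.05 s, during which the arm holds its last target.

TASK

Take the spare cell from its wooden rest and load it into the open battery bay of the work lamp: come in tilted with the flat end down against the coil spring, press the spring back, then roll the button end down past the orange retaining lip and let it settle, so that the cell lies level and fully home in its cradle with the button end under the lip. Push gently, so the spring is not rammed against its stop and the lamp is never loaded hard (stay under about 1.5 kg), and leave the things around undisturbed.

Things in the scene. Friction and masses are not known exactly. Their poses are not given: they have to be found in the camera images.
- cell: Round battery cell lying on its side, 34 mm diameter, 62 mm long overall (60 mm body plus a 2 mm long, 10 mm wide button), about 0.14 kg; green with a white band at the button end. Origin at the middle of its length, on its axis; its x axis runs along the cell towards the button end (the rotation about x is arbitrary).
- button_end (a point): Centre of the cell's button tip, 31 mm from the cell origin along its +x.
- flat_end (a point): Centre of the cell's flat end face, 31 mm from the cell origin along its -x; this end goes against the spring.
- rest: Fixed wooden rest block 90 x 50 x 12 mm with two low rubber rails (within 15 mm of its middle line, up to 21 mm high) on which the cell lies along the rest's x axis, its axis 33 mm above the table. Origin at the centre of the underside.
- lamp: Grey work lamp lying face down, fixed: case 170 (x) x 104 (y) x 26 mm, steel wire handle reaching 23 mm out from its -y side at 13 mm height, cooling bar along the +x edge (34 mm high). On top, along its x, stands an open sprung battery cradle. Origin at the centre of the underside; +x points from the cradle's spring to its lip.
- bay (a point): Nominal centre of a home cell, 47 mm above the table, fixed to the lamp, axes as the lamp's. The cradle was fitted by eye: all of it (rails, spring, lip) is fast but sits up to 9 mm either way along x from nominal, and no reading tells where. Two low rails within 15 mm of the middle line, no side walls, ends narrower than the cell: fingers can pass beside the cell down to 31 mm above the table.
- spring_face (a point): Nominal centre of the free face of the upright steel disc (20 mm diameter, facing +x) on the coil spring, 47 mm above the table, 27 mm from point bay along -x (again +-9 mm). Stiffness 0.65 N/mm, no preload, damped, hard stop after 13 mm. A home cell squeezes it 4 mm; passing the lip takes 8 mm held level, up to 10.5 mm on the way if tilted. Behind it, 19 to 24 mm beyond the free face, a wall 28 mm wide, its top 64 mm above the table.
- lip (a point): Nominal middle of the orange lip's inner edge at its underside, 25 mm from point bay along +x (again +-9 mm), 67 mm above the table; lip 4 mm thick, 28 mm wide, its top 71 mm above the table. The upright contact wall it sits on has its inner face 6 mm further along +x and is as wide. Top of a home cell: 64 mm above the table.
- hatch: Loose grey battery cover lying flat, 100 x 66 mm, 9 mm high with its tab; bystander. Origin at the centre of the underside.
- screwdriver: Screwdriver lying on the table, about 0.2 m long along its x; bystander.
- cartridge: Red and white sealant cartridge standing upright, 48 mm diameter, 220 mm high; bystander. Origin at the centre of its foot.
- screwbox: Open cardboard box of screws, 90 x 70 x 50 mm; bystander. Origin at the centre of its underside.
Not all that is in view belongs to the job. Several things have the shape of the lamp; the one meant has the colours described above.

How it is judged:
By the outcome, as a careful person would: the job done as asked, in the order asked, and still so for the second after the job is handed in, with the robot touching nothing.
It also fails if it takes over 72 s, if anything falls off the work surface, if the arm or the gripper's body presses on something with over 40 N, if the wrist force passes 120 N, or if a joint passes its speed limit or range.

## Working session

There is one attempt and no reset: what is moved stays moved. The work goes in short steps, Python scripts to look and compute and a tool call to move; the robot and the scene stay as the last step left them, time stands still between calls to the robot, and variables do not carry over. Pictures are saved under pics/ and viewed, and the job is handed in when it is done.

Besides the shell and the picture viewer there is one more tool, called in YAML: its name, and indented under it one key for each argument. drive_tool: Moves the arm, as the interface text tells. Its arguments: {"type":"object","properties":{"steps":{"type":"array"},"grip":{"type":"number"},"newtons":{"type":"number"}},"required":["steps"]}

```bash
ls; mkdir -p pics; python3 - <<'E'
from cell import status, eyes, bot
import cv2,numpy as np
s=status.observe(); print(s); print(bot.tcp_to_tips)
for n in ["scene","side","wrist"]:
    c=eyes.capture(n); cv2.imwrite(f"pics/{n}0.png",c["img"][:,:,::-1]); np.savez(f"{n}0.npz",**c)
    print(n,c["K"],c["D"],c["origin"],c["orientation"])
E
```

```text
pics
{'time_s': 0.0, 'q': array([-1.33860966,  0.43520285,  0.02496443,  1.57411376, -0.01159019,
        1.13400393, -0.07509574]), 'joint_velocities': array([ 2.98565319e-04,  4.99222637e-05,  2.13177771e-03,  1.00003366e-03,
        7.62253656e-04, -8.50850433e-04,  4.22391578e-04]), 'joint_torque': array([ 1.14288876e-03, -6.67848158e+01,  9.85860229e-01, -3.14448345e+01,
       -6.03726762e-02,  4.31689317e-02,  1.65378033e-04]), 'position': array([0.20524055, 0.58980428, 0.23695093]), 'eef_rot': array([-1.55635995,  0.26290958, -0.26272616]), 'contact_force': array([-0.61085009,  0.4700017 , -0.48012895]), 'ft_torque': array([0.00196443, 0.00738682, 0.02105817]), 'gripper_width': 1.0014892261601818}
0.011
scene [[415.59070754   0.         277.89157831]
 [  0.         415.59070754 200.8689062 ]
 [  0.           0.           1.        ]] [-0.10417905  0.          0.          0.          0.        ] [ 1.40751595 -0.36971089  0.79481024] [-1.91367546 -1.27176778  0.63117308]
side [[538.97223962   0.         285.34637821]
 [  0.         538.97223962 222.27579448]
 [  0.           0.           1.        ]] [-0.02490207  0.          0.          0.          0.        ] [0.24737296 0.88782713 0.97420618] [-0.47746859  2.73423365 -1.19979756]
wrist [[375.60246585   0.         274.6062429 ]
 [  0.         375.60246585 209.77780049]
 [  0.           0.           1.        ]] [-0.05809023  0.          0.          0.          0.        ] [0.13095595 0.61688157 0.38309303] [2.35334114 1.67271482 0.24973435]
```

View pics/scene0.png

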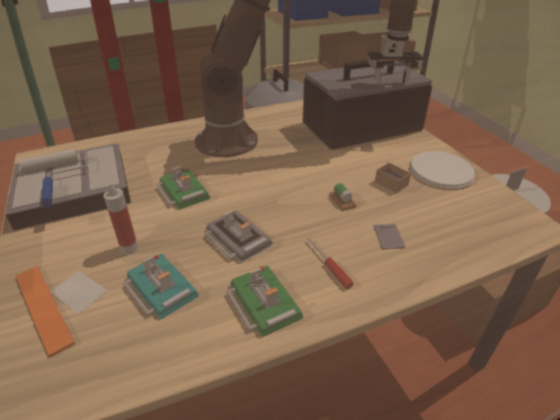

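View pics/side0.png

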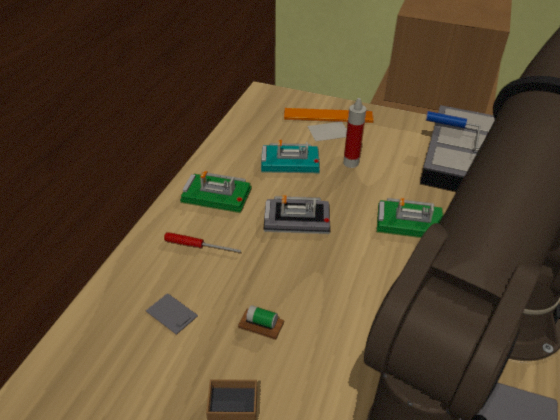

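View pics/wrist0.png

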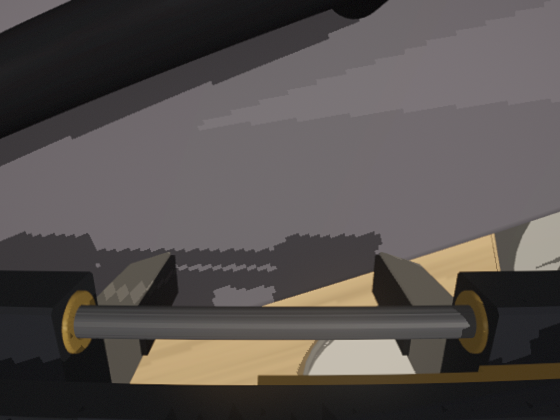

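The grey lamp is at scene (238,234) / side (297,214), and the cell on its rest is at scene (344,195) / side (262,320). I'll enlarge those areas and measure them with depth.

```bash
cat > h.py <<'E'
import numpy as np,cv2
from scipy.spatial.transform import Rotation as R
def load(f): return dict(np.load(f))
def cloud(c):
    d=c["depth"].astype(float);h,w=d.shape
    uv=np.stack(np.meshgrid(np.arange(w),np.arange(h)),-1).reshape(-1,1,2).astype(float)
    n=cv2.undistortPoints(uv,c["K"],c["D"]).reshape(h,w,2)
    P=np.dstack([n*d[...,None],d]); P[d==0]=np.nan
    return P@R.from_rotvec(c["orientation"]).as_matrix().T+c["origin"]
def proj(c,X):
    Rm=R.from_rotvec(c["orientation"]).as_matrix(); 
    p=(np.atleast_2d(X)-c["origin"])@Rm
    return cv2.projectPoints(p,np.zeros(3),np.zeros(3),c["K"],c["D"])[0].reshape(-1,2)
def ray(c,uv):
    n=cv2.undistortPoints(np.array(uv,float).reshape(-1,1,2),c["K"],c["D"]).reshape(-1,2)
    d=np.c_[n,np.ones(len(n))]@R.from_rotvec(c["orientation"]).as_matrix().T
    return c["origin"],d
def tri(c1,p1,c2,p2):
    o1,d1=ray(c1,p1);o2,d2=ray(c2,p2);out=[]
    for a,b in zip(d1,d2):
        s=np.linalg.lstsq(np.c_[a,-b],o2-o1,rcond=None)[0]
        A=o1+s[0]*a;B=o2+s[1]*b; out.append(np.r_[(A+B)/2,np.linalg.norm(A-B)])
    return np.array(out)
def atz(c,uv,z):
    o,d=ray(c,uv); return o+d*((z-o[2])/d[:,2])[:,None]
E
python3 - <<'E'
from h import *
for n,(u,v) in {"scene":(238,234),"side":(297,214)}.items():
    c=load(n+"0.npz"); P=cloud(c)
    i=c["img"][v-45:v+45,u-60:u+60,::-1]; cv2.imwrite(f"pics/{n}_lamp.png",cv2.resize(i,None,fx=6,fy=6,interpolation=2))
for n,(u,v) in {"scene":(344,195),"side":(262,320)}.items():
    c=load(n+"0.npz")
    i=c["img"][v-30:v+30,u-40:u+40,::-1]; cv2.imwrite(f"pics/{n}_cell.png",cv2.resize(i,None,fx=8,fy=8,interpolation=2))
for n in ["scene","side"]:
    c=load(n+"0.npz"); P=cloud(c); I=c["img"].astype(int)
    print(n,"table z", [np.round(P[v,u],4) for u,v in ([(300,200),(400,210)] if n=="scene" else [(300,280),(130,260)])])
    u,v=((344,195) if n=="scene" else (262,318))
    sub=(slice(v-25,v+25),slice(u-30,u+30))
    p=P[sub].reshape(-1,3); col=I[sub].reshape(-1,3)
    g=(col[:,1]>col[:,0]*1.4)&(col[:,1]>col[:,2]*1.3)
    q=p[g]; print("green",g.sum(),np.nanmin(q,0),np.nanmax(q,0),np.nanmedian(q,0))
    q=p[p[:,2]>0.005]; print("above",len(q),np.nanmin(q,0),np.nanmax(q,0))
E
```

```text
scene table z [array([ 1.2227, -0.2771,  0.639 ]), array([ 1.2224, -0.1938,  0.6051])]Traceback (most recent call last):
  File "<stdin>", line 15, in <module>
    res = np.fmin.reduce(a, axis=axis, out=out, **kwargs)
ValueError: zero-size array to reduction operation fmin which has no identity
```

View pics/scene_lamp.png

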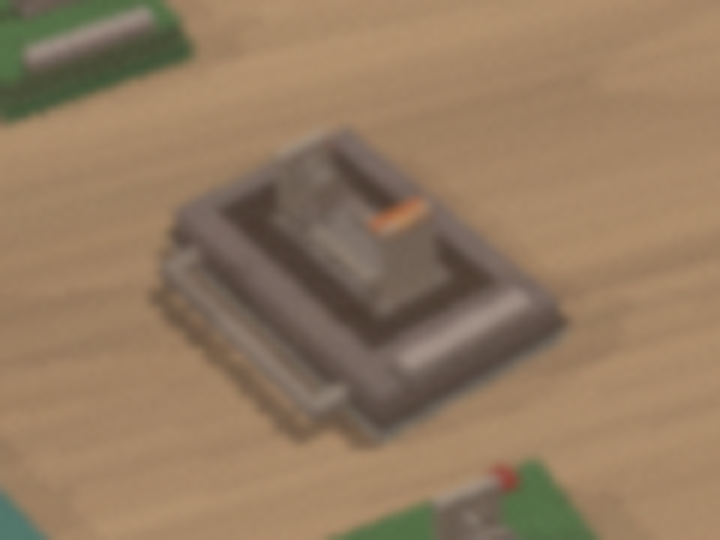

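View pics/side_lamp.png

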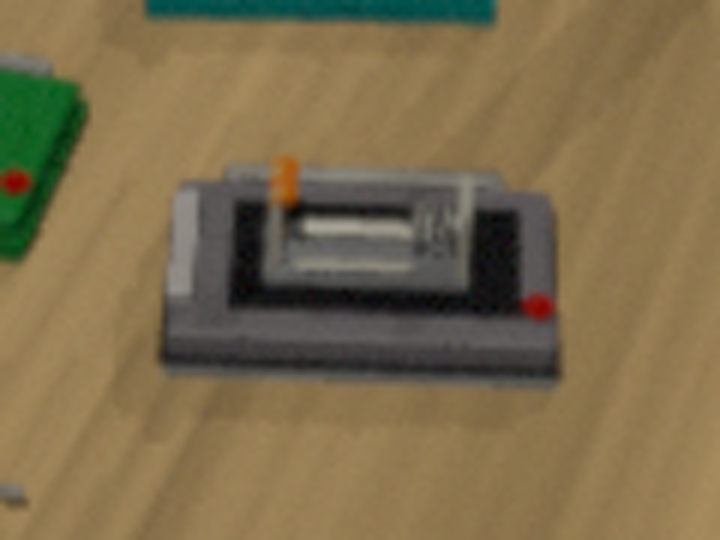

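View pics/side_cell.png

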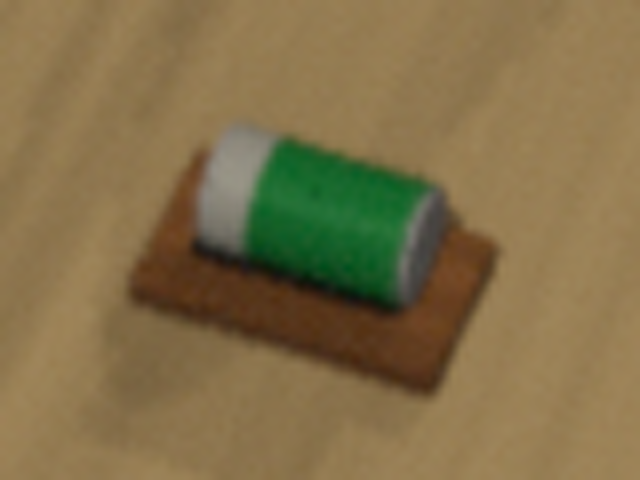

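```bash
python3 - <<'E'
from h import *
for n in ["scene","side","wrist"]:
    c=load(n+"0.npz"); d=c["depth"]; print(n,d.dtype,(d==0).mean(),np.percentile(d,[1,25,50,75,99]))
c=load("scene0.npz"); P=atz(c,[(300,200),(400,210)],0); 
for p,uv in zip(P,[(300,200),(400,210)]):
    print(p,c["depth"][uv[1],uv[0]],((p-c["origin"])@R.from_rotvec(c["orientation"]).as_matrix())[2])
c=load("side0.npz")
uvs=[(300,280),(130,260)];P=atz(c,uvs,0)
for p,uv in zip(P,uvs):
    print(p,c["depth"][uv[1],uv[0]],((p-c["origin"])@R.from_rotvec(c["orientation"]).as_matrix())[2])
E
```

```text
scene float32 0.004064625850340136 [0.14968788 0.20909662 0.25656942 0.33118    0.83278941]
side float32 0.003928571428571429 [0.39622557 1.082908   1.3798483  1.72487718 2.97131491]
wrist float32 0.004047619047619047 [0.06459055 0.09214484 0.15565655 0.16958915 0.60299823]
[0.46516637 0.10238608 0.        ] 0.258493 1.3182160125380562
[6.32075121e-01 3.67039094e-01 1.11022302e-16] 0.3049104 1.2773204711794308
[4.78857560e-01 6.80303699e-02 1.11022302e-16] 1.2853906 1.2862799307014068
[8.91776765e-01 1.51741726e-01 1.11022302e-16] 1.3188564 1.323404000984652
```

View pics/scene_cell.png

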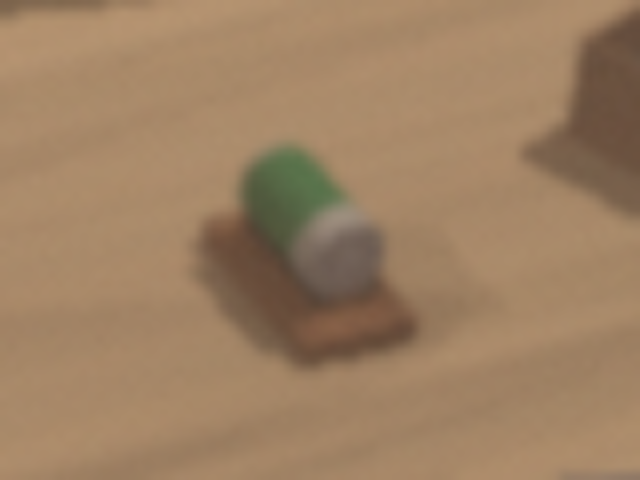

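```bash
python3 - <<'E'
from h import *
c=load("side0.npz"); P=cloud(c); I=c["img"].astype(int)
np.set_printoptions(precision=4,suppress=True)
m=(P[...,2]>0.026)&(P[...,0]>0.4)&(P[...,0]<.75)&(P[...,1]>-.6)&(P[...,1]<.6)
vv,uu=np.nonzero(m)
n,lab,st,ce=cv2.connectedComponentsWithStats(m.astype(np.uint8))
for i in range(1,n):
    if st[i,4]>15:
        q=P[lab==i]; print(st[i],ce[i],q.mean(0),q.min(0),q.max(0))
# cell
sub=np.zeros(m.shape,bool); sub[295:345,235:290]=1
g=sub&(I[...,1]>I[...,0]*1.4)&(I[...,1]>I[...,2]*1.3)
q=P[g]; print("green",len(q),q.mean(0),q.min(0),q.max(0))
s=sub&(P[...,2]>.024)
q=P[s];xy=q[:,:2]-q[:,:2].mean(0);u,ss,vt=np.linalg.svd(xy,full_matrices=False);print("cell",len(q),q.mean(0),vt[0],(xy@vt[0]).min(),(xy@vt[0]).max(),(xy@vt[1]).min(),(xy@vt[1]).max(),np.degrees(np.arctan2(vt[0,1],vt[0,0])))
r=sub&(P[...,2]>.006)
rc=cv2.minAreaRect((P[r][:,:2]*1000).astype(np.float32));print("rest",rc)
# lamp
sub=np.zeros(m.shape,bool); sub[190:240,255:340]=1
for lo,hi in [(.02,.03),(.03,.08)]:
    s=sub&(P[...,2]>lo)&(P[...,2]<hi)
    print("lamp",lo,s.sum(),cv2.minAreaRect((P[s][:,:2]*1000).astype(np.float32)))
# scene/side check
a=load("scene0.npz")
f=lambda o,p,k:[(o[0]+(x+.5)/k-.5,o[1]+(y+.5)/k-.5) for x,y in p]
S=f((178,189),[(375,445),(567,322),(370,220),(430,205)],6)
D=f((237,169),[(163,172+0),(163,372),(280,160),(287,205)],6)
# lamp near base corner +x,+y : scene (567,322) ; side (163,372)
print(tri(a,[S[1],S[2],S[3]],c,[D[1],D[2],D[3]]))
E
```

```text
[344  98  23  64 955] [354.7445 130.645 ] [ 0.4778 -0.4143  0.1249] [ 0.4559 -0.453   0.0261] [ 0.5052 -0.3986  0.2217]
[262 140  57  28 777] [289.1725 154.4144] [ 0.6556 -0.3623  0.0328] [ 0.5617 -0.4388  0.026 ] [ 0.7491 -0.2969  0.0755]
[228 179  21  26 247] [236.5547 191.4818] [ 0.7341 -0.1488  0.032 ] [ 0.7095 -0.2029  0.026 ] [ 0.7498 -0.1035  0.0661]
[ 265  195   65   32 1136] [295.6083 211.596 ] [ 0.5563 -0.1264  0.0326] [ 0.4598 -0.1998  0.026 ] [ 0.6469 -0.0586  0.0747]
[247 306  31  22 454] [261.6652 316.2709] [0.5135 0.2305 0.0436] [0.485  0.2102 0.0261] [0.5461 0.243  0.0534]
[206 379  51  41 986] [231.4848 398.9219] [0.498  0.4277 0.0409] [0.4435 0.3786 0.026 ] [0.5516 0.4764 0.0555]
[242 403   6   7  16] [244.75   406.3125] [0.4719 0.4268 0.0268] [0.4674 0.4188 0.026 ] [0.4777 0.4339 0.0283]
green 316 [nan nan nan] [nan nan nan] [nan nan nan]
cell 460 [0.5135 0.2305 0.0434] [-0.9994 -0.0343] -0.03244606551756006 0.028850751705912815 -0.020893001159699148 0.01315889727509638 -178.03218178605056
rest ((517.7228393554688, 221.31646728515625), (60.28926086425781, 91.75566101074219), 87.63524627685547)
lamp 0.02 1356 ((555.2010498046875, -137.72898864746094), (168.90403747558594, 127.88702392578125), 16.25234031677246)
lamp 0.03 423 ((552.6361083984375, -124.87744140625), (167.55609130859375, 93.62162780761719), 18.044885635375977)
[[ 0.6187 -0.0555  0.006   0.0004]
 [ 0.5925 -0.1364  0.0721  0.0058]
 [ 0.5832 -0.1088  0.0678  0.003 ]]
```

```bash
python3 - <<'E'
from h import *
from cell import status
np.set_printoptions(precision=4,suppress=True)
s=status.observe(); T=R.from_rotvec(s["eef_rot"]); print(T.as_matrix())
w=load("wrist0.npz")
print("cam in tool",T.inv().apply(w["origin"]-s["position"]),"\n",(T.inv()*R.from_rotvec(w["orientation"])).as_matrix())
E
```

```text
[[ 0.9445 -0.0003  0.3286]
 [-0.3286 -0.0012  0.9445]
 [ 0.0001 -1.     -0.0012]]
cam in tool [-0.079  -0.146   0.0009] 
 [[ 0.0003  0.9559  0.2937]
 [ 0.0001 -0.2937  0.9559]
 [ 1.     -0.0003 -0.0002]]
```

```bash
cat > plan.py <<'E'
import numpy as np, cv2, heapq
# cell outline (axial s, radial r), origin mid; body -31..29, button to 31 r<=5. lamp frame, bay x=0, mm
def dens(pts,n=25):
    out=[]
    for a,b in zip(pts,pts[1:]+pts[:1]):
        t=np.linspace(0,1,n)[:,None]; out.append(np.array(a)*(1-t)+np.array(b)*t)
    return np.vstack(out)
O=dens([(-31,-17),(29,-17),(29,-5),(31,-5),(31,5),(29,5),(29,17),(-31,17)])
lip=dens([(25,67),(35,67),(35,71),(25,71)]); wall_x=31
def pose(th,cx,cz):
    c,s=np.cos(th),np.sin(th); return np.c_[cx+c*O[:,0]-s*O[:,1], cz+s*O[:,0]+c*O[:,1]]
def check(th,cx,cz,m=0.0):
    """returns collides, compression, all in mm"""
    p=pose(th,cx,cz)
    if p[:,1].min()<29.9: return True,0
    if ((p[:,0]>25-m)&(p[:,1]>67-m*0)&(p[:,1]<71+m)).any(): return True,0
    if ((p[:,0]>31.05)&(p[:,1]<71)).any(): return True,0
    q=cv2.pointPolygonTest
    # lip corner inside cell
    c,s=np.cos(th),np.sin(th)
    for L in [(25-m,71+m),(31,71+m),(35,71+m)]:
        d=np.array(L)-(cx,cz); a=c*d[0]+s*d[1]; r=-s*d[0]+c*d[1]
        if -31<a<29 and abs(r)<17: return True,0
    # disc z 37..57: min x of outline
    z=np.linspace(37,57,9)
    best=99.
    inb=(p[:,1]>=37)&(p[:,1]<=57)
    if inb.any(): best=p[inb,0].min()
    return False,max(0,-27-best)
E
cat > search.py <<'E'
from plan import *
ths=np.radians(np.arange(0,50,2.0)); X=np.arange(-14,16,1.0); Z=np.arange(47,92,1.0)
def run(m):
    C=np.full((len(ths),len(X),len(Z)),np.inf)
    for i,t in enumerate(ths):
        for j,x in enumerate(X):
            for k,z in enumerate(Z):
                b,c=check(t,x,z,m)
                if not b and c<13: C[i,j,k]=c
    return C
C=run(0.5)
# start: any state with c==0 and z>=85 ; goal theta0,z47
start=[(i,j,k) for i in range(len(ths)) for j in range(len(X)) for k in [len(Z)-1] if C[i,j,k]==0]
g=(0,int(np.argmin(abs(X+4))),0); print("goal C",C[g])
D={s:(0,0) for s in start};pq=[((0,0),s,None) for s in start];heapq.heapify(pq);par={};done=set()
pq=[(0,0,s,s) for s in start];heapq.heapify(pq)
while pq:
    c,l,s,p=heapq.heappop(pq)
    if s in done: continue
    done.add(s);par[s]=p
    if s==g: break
    for d in np.ndindex(3,3,3):
        n=tuple(np.array(s)+d-1)
        if n in done or min(n)<0 or n[0]>=len(ths) or n[1]>=len(X) or n[2]>=len(Z): continue
        if np.isinf(C[n]): continue
        heapq.heappush(pq,(max(c,C[n]),l+1+0.02*abs(C[n]),n,s))
s=g;path=[]
if g in par:
    while True:
        path.append(s)
        if par[s]==s: break
        s=par[s]
    for s in path[::-1]: print("th %d cx %.0f cz %.0f comp %.1f"%(round(np.degrees(ths[s[0]])),X[s[1]],Z[s[2]],C[s]))
E
python3 search.py
```

```text
goal C 8.0
th 0 cx -14 cz 91 comp 0.0
th 0 cx -14 cz 90 comp 0.0
th 0 cx -14 cz 89 comp 0.0
th 0 cx -14 cz 88 comp 0.0
th 0 cx -14 cz 87 comp 0.0
th 0 cx -14 cz 86 comp 0.0
th 0 cx -14 cz 85 comp 0.0
th 0 cx -14 cz 84 comp 0.0
th 0 cx -13 cz 83 comp 0.0
th 0 cx -12 cz 82 comp 0.0
th 0 cx -11 cz 81 comp 0.0
th 0 cx -10 cz 80 comp 0.0
th 0 cx -9 cz 79 comp 0.0
th 2 cx -8 cz 78 comp 0.0
th 4 cx -7 cz 77 comp 0.0
th 6 cx -6 cz 76 comp 8.1
th 6 cx -6 cz 75 comp 8.2
th 6 cx -6 cz 74 comp 8.3
th 8 cx -7 cz 73 comp 8.9
th 8 cx -7 cz 72 comp 9.1
th 8 cx -7 cz 71 comp 9.3
th 8 cx -7 cz 70 comp 9.3
th 8 cx -7 cz 69 comp 9.5
th 8 cx -7 cz 68 comp 9.7
th 8 cx -7 cz 67 comp 9.7
th 10 cx -7 cz 66 comp 9.8
th 10 cx -7 cz 65 comp 10.0
th 10 cx -7 cz 64 comp 10.0
th 12 cx -7 cz 63 comp 10.3
th 14 cx -7 cz 62 comp 10.4
th 12 cx -6 cz 61 comp 9.6
th 10 cx -6 cz 60 comp 9.8
th 8 cx -6 cz 59 comp 9.9
th 6 cx -5 cz 58 comp 9.0
th 8 cx -4 cz 57 comp 8.3
th 10 cx -3 cz 56 comp 7.5
th 10 cx -3 cz 55 comp 7.8
th 8 cx -3 cz 54 comp 7.7
th 6 cx -4 cz 53 comp 8.6
th 4 cx -4 cz 52 comp 8.4
th 2 cx -4 cz 51 comp 8.2
th 0 cx -3 cz 50 comp 7.0
th 0 cx -2 cz 49 comp 6.0
th 0 cx -3 cz 48 comp 7.0
th 0 cx -4 cz 47 comp 8.0
```

drive_tool:
  steps:
    - [[0.0, 0, 0, 0], [0.05, -0.02, -0.09, -0.15], [0.1, -0.02, -0.18, -0.3], [0.13, -0.02, -0.25, -0.37], [0.13, -0.02, -0.25, -0.37], [0.13, -0.02, -0.25, -0.37]]

```text
time_s: 0.75
position: [0.2418, 0.3421, 0.2564]
eef_rot: [-1.57, -0.028, 0.028]
contact_force: [1.1, -1.6, 0.6]
gripper_width: 1.0
```

drive_tool:
  steps:
    - [[0.05, 0.01, -0.03, 0], [0.1, 0.02, -0.06, 0], [0.15, 0.03, -0.09, 0], [0.2, 0.04, -0.116, 0], [0.2, 0.04, -0.116, 0], [0.2, 0.04, -0.116, 0]]

```text
time_s: 1.35
position: [0.4494, 0.2316, 0.2157]
eef_rot: [-1.573, -0.023, 0.021]
contact_force: [-0.1, 0.2, -0.4]
gripper_width: 0.997
```

```bash
cat > snap.py <<'E'
import sys
from h import *
from cell import status,eyes
n,t=sys.argv[1:3]
c=eyes.capture(n); np.savez(t+".npz",**c); im=c["img"][:,:,::-1]
if len(sys.argv)>3:
    u,v,w,k=map(int,sys.argv[3:7]); im=cv2.resize(im[max(0,v-w*3//4):v+w*3//4,max(0,u-w):u+w],None,fx=k,fy=k,interpolation=2)
cv2.imwrite(f"pics/{t}.png",im); s=status.observe(); print(s["time_s"],s["position"].round(4),s["eef_rot"].round(4),s["contact_force"].round(2),s["gripper_width"])
E
python3 snap.py wrist w1
```

```text
1.4 [0.4472 0.2335 0.2159] [-1.5718 -0.0239  0.0243] [ 0.13  0.62 -0.49] 0.9982189089308688
```

View pics/w1.png

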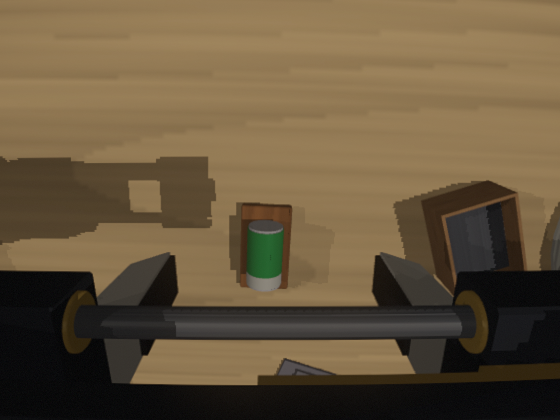

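The wrist view shows the cell upright in the image, from about (265,222) at the flat end to (264,285) at the button end, on the rest, which spans (240-292, 204-289).

```bash
python3 - <<'E'
from h import *
np.set_printoptions(precision=4,suppress=True)
a=load("w1.npz"); b=load("side0.npz"); I=a["img"].astype(int);J=b["img"].astype(int)
P=cloud(a); print(P[250,265],P[180,340], "table should be z0")
# two-view: rest corners & cell. green blob
def blob(I,box):
    m=np.zeros(I.shape[:2],np.uint8); x0,y0,x1,y1=box
    g=(I[...,1]>I[...,0]*1.3)&(I[...,1]>I[...,2]*1.2); m[y0:y1,x0:x1]=g[y0:y1,x0:x1]; return m.astype(bool)
m=blob(I,(230,200,300,300)); v,u=np.nonzero(m); print(u.min(),u.max(),v.min(),v.max())
q=P[m]; print("wrist green",np.nanmin(q,0),np.nanmax(q,0),np.nanmean(q,0))
s=np.zeros(m.shape,bool); s[200:300,230:300]=1
s&=P[...,2]>.035
q=P[s]; print(cv2.minAreaRect((q[:,:2]*1000).astype(np.float32)), np.nanmax(q[:,2]))
E
python3 - <<'E'
import cv2
for t,(x0,y0,x1,y1) in {"w1":(225,195,305,300)}.items():
    i=cv2.imread(f"pics/{t}.png")[y0:y1,x0:x1]; cv2.imwrite(f"pics/{t}_z.png",cv2.resize(i,None,fx=5,fy=5,interpolation=2))
E
```

```text
[0.5048 0.2248 0.0498] [ 0.4499  0.2966 -0.0018] table should be z0
247 283 229 277
wrist green [0.4892 0.2075 0.0336] [0.5339 0.2409 0.0507] [0.5109 0.2242 0.0457]
((517.2614135742188, 223.80410766601562), (33.42135238647461, 61.22802734375), 88.96387481689453) 0.05072865455161796
```

View pics/w1_z.png

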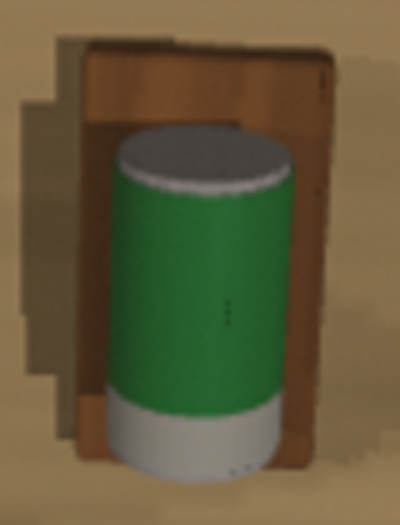

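```bash
python3 - <<'E'
from h import *
from cell import status
np.set_printoptions(precision=4,suppress=True)
a=load("w1.npz"); I=a["img"].astype(int); P=cloud(a)
cs=[]
for v in range(235,272,2):
    g=(I[v,230:300,1]>I[v,230:300,0]*1.3)&(I[v,230:300,1]>I[v,230:300,2]*1.2); u=np.nonzero(g)[0]+230
    lo,hi=u.min()-.5,u.max()+.5
    cs.append(np.mean(atz(a,[(lo,v),(hi,v)],.036),0))
cs=np.array(cs); k=np.polyfit(cs[:,0],cs[:,1],1); print("yaw",np.degrees(np.arctan(k[0])),"y at .516",np.polyval(k,.516), cs[[0,-1]])
s=P[200:300,230:300].reshape(-1,3); q=s[(s[:,2]>.044)]; # top strip
k=np.polyfit(q[:,0],q[:,1],1); print("top strip yaw",np.degrees(np.arctan(k[0])),np.polyval(k,.516),q[:,0].min(),q[:,0].max())
s=P[195:300,225:300].reshape(-1,3); q=s[(s[:,2]>.006)&(s[:,2]<.015)];print("rest",cv2.minAreaRect((q[:,:2]*1000).astype(np.float32)))
st=status.observe(); T=R.from_rotvec(st["eef_rot"]).as_matrix(); print(T, st["position"])
E
```

```text
yaw -0.8141700988009889 y at .516 0.22393797459293074 [[0.4957 0.2242 0.036 ]
 [0.5326 0.2236 0.036 ]]
top strip yaw -0.9814226915056744 0.2238754489412618 0.4866959234495272 0.547875928035682
rest ((519.4979248046875, 223.69735717773438), (50.173316955566406, 89.8148193359375), 88.97795867919922)
[[ 0.9995 -0.0003 -0.0307]
 [ 0.0307 -0.0012  0.9995]
 [-0.0003 -1.     -0.0012]] [0.4472 0.2335 0.2159]
```

drive_tool:
  steps:
    - [[0.0, 0, -0.04, 0], [0.0, 0, -0.09, 0], [0.0, 0, -0.14, -0.05], [0.0, 0, -0.19, -0.1], [0.01, 0, -0.24, -0.15], [0.01, 0, -0.29, -0.2], [0.01, 0, -0.34, -0.25], [0.01, 0, -0.38, -0.27], [0.01, 0, -0.39, -0.27], [0.01, 0, -0.39, -0.27], [0.01, 0, -0.39, -0.27]]

```text
time_s: 2.5
position: [0.4694, -0.152, 0.2164]
eef_rot: [-1.556, -0.241, 0.241]
contact_force: [0.2, 0.3, -0.4]
gripper_width: 1.002
```

```bash
python3 snap.py wrist w2; python3 snap.py side s2 297 214 60 6
```

```text
2.55 [ 0.4695 -0.1516  0.2163] [-1.556  -0.2416  0.2417] [0.14 0.57 0.  ] 0.9997244305250339
2.6 [ 0.4695 -0.1517  0.2164] [-1.5561 -0.2419  0.242 ] [-0.08 -0.05  0.36] 0.9987895142531367
```

View pics/w2.png

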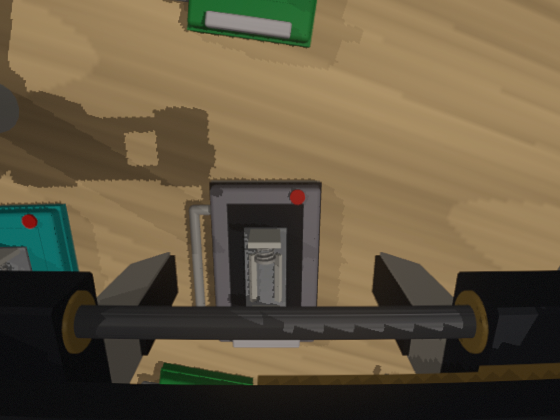

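View pics/s2.png

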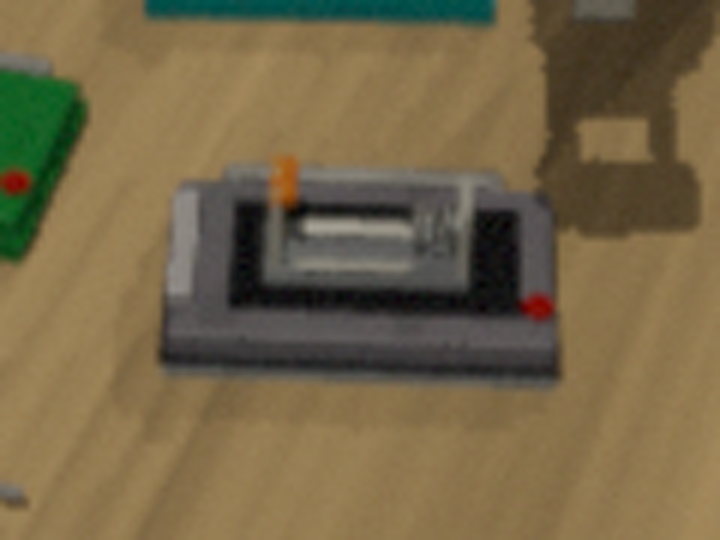

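The wrist view shows the lamp with the spring end at about (263,240). The gripper bar hides the lip, so I'll back off.

drive_tool:
  steps:
    - [[-0.03, 0.01, 0, 0], [-0.07, 0.03, 0, 0], [-0.075, 0.04, 0, 0], [-0.075, 0.04, 0, 0], [-0.075, 0.04, 0, 0]]

```text
time_s: 3.1
position: [0.3992, -0.1757, 0.1769]
eef_rot: [-1.557, -0.242, 0.24]
contact_force: [0.3, -0.6, 0.0]
gripper_width: 0.998
```

```bash
python3 snap.py wrist w3
```

```text
3.15 [ 0.3995 -0.1759  0.1771] [-1.5577 -0.2423  0.24  ] [1.12 0.03 1.89] 1.0018386689680774
```

View pics/w3.png

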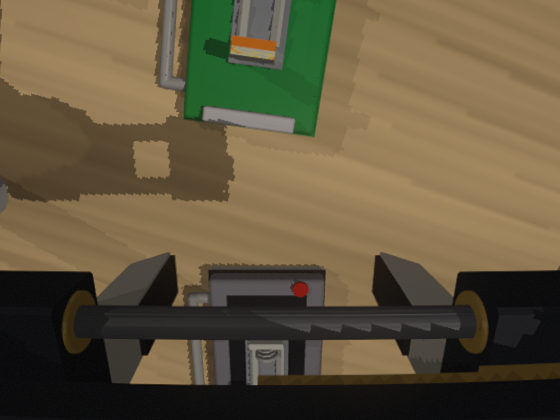

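drive_tool:
  steps:
    - [[0.04, 0, 0, 0], [0.09, 0, 0, 0], [0.13, 0.0, 0, 0], [0.14, 0.0, 0, 0], [0.14, 0.0, 0, 0], [0.14, 0.0, 0, 0]]

```text
time_s: 3.75
position: [0.5307, -0.1348, 0.1764]
eef_rot: [-1.558, -0.239, 0.24]
contact_force: [-0.5, -0.6, -0.5]
gripper_width: 0.997
```

```bash
python3 snap.py wrist w4
```

```text
3.8 [ 0.5303 -0.1352  0.1765] [-1.5576 -0.2382  0.2394] [ 0.1  -0.59  0.7 ] 1.0016937025272359
```

View pics/w4.png

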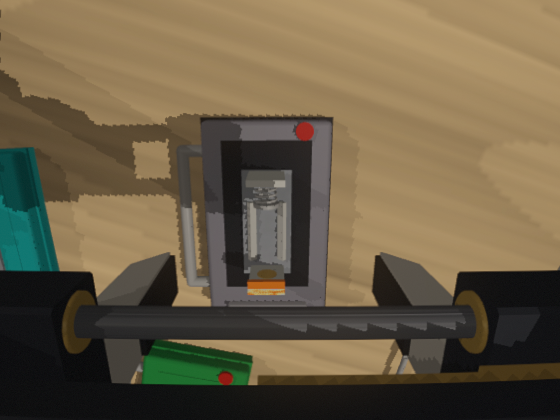

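The wrist view now shows the whole cradle: spring wall at about (267,181), spring (267,195), lip (266,284), handle on the left (187,215).

```bash
python3 - <<'E'
from h import *
np.set_printoptions(precision=1,suppress=True)
a=load("w4.npz"); P=cloud(a)*1000; I=a["img"].astype(int)
s=np.zeros(P.shape[:2],bool); s[110:300,195:340]=1
q=P[s&(P[...,2]>22)&(P[...,2]<29)]; r=cv2.minAreaRect(q[:,:2].astype(np.float32)); print("case",r,np.median(q[:,2]))
yaw=np.radians(r[2] if r[1][0]>r[1][1] else r[2]-90); print("yaw",np.degrees(yaw))
# edges of case by lines: left and right boundary rows
ex=np.array([np.cos(yaw),np.sin(yaw)]); ey=np.array([-ex[1],ex[0]])
L=np.dstack([P[...,:2]@ex,P[...,:2]@ey,P[...,2]])
q=L[s&(P[...,2]>22)&(P[...,2]<29)]; print("case x",np.percentile(q[:,0],[0,.5,50,99.5,100]),"y",np.percentile(q[:,1],[0,.5,99.5,100]))
for u in (250,267,283):
    print("col",u); print("\n".join(f"{v} x{L[v,u,0]:.1f} y{L[v,u,1]:.1f} z{L[v,u,2]:.1f} {I[v,u]}" for v in range(164,300,3)))
o=(I[...,0]>200)&(I[...,2]<80)&s; print("orange",np.argwhere(o).min(0),np.argwhere(o).max(0)); q=L[o];print(np.nanmin(q,0),np.nanmax(q,0))
b=cv2.imread("pics/w4.png")[110:300,195:340]; cv2.imwrite("pics/w4_z.png",cv2.resize(b,None,fx=3.1,fy=3.1,interpolation=2))
E
```

```text
case ((550.8822021484375, -135.30722045898438), (156.82266235351562, 103.75079345703125), 17.53864288330078) 25.37284281099908
yaw 17.53864288330078
case x [406.1 406.9 469.6 561.6 562.9] y [-346.9 -345.9 -243.9 -243.1]
col 250
164 x439.9 y-307.8 z24.6 [28 27 26]
167 x441.9 y-307.7 z26.7 [22 20 20]
170 x444.2 y-307.7 z27.7 [63 62 60]
173 x444.2 y-306.9 z39.6 [87 84 76]
176 x444.2 y-306.3 z50.7 [86 83 76]
179 x443.9 y-305.5 z62.1 [86 84 77]
182 xnan ynan znan [100  96  89]
185 x448.0 y-305.5 z63.2 [101  97  90]
188 x458.6 y-307.9 z28.7 [66 66 66]
191 x461.0 y-307.9 z29.0 [68 68 66]
194 x463.7 y-308.0 z28.5 [68 68 66]
197 x466.3 y-308.1 z28.0 [67 66 65]
200 x468.7 y-308.1 z28.7 [112 110 109]
203 x469.6 y-307.8 z34.3 [135 130 120]
206 x472.0 y-307.8 z34.5 [149 143 133]
209 x474.6 y-307.9 z34.3 [147 142 132]
212 x477.1 y-307.9 z34.5 [148 143 133]
215 x479.9 y-308.0 z33.5 [140 135 125]
218 x481.7 y-307.9 z35.8 [142 137 127]
221 x484.6 y-308.1 z34.7 [141 136 126]
224 x487.6 y-308.2 z33.5 [135 130 120]
227 x489.9 y-308.2 z34.4 [134 129 120]
230 x492.6 y-308.3 z34.1 [134 129 120]
233 x494.9 
[... 3913 characters left out ...]
0 z28.2 [116 114 113]
266 x527.1 y-281.0 z29.6 [101  98  95]
269 x526.2 y-281.2 z37.1 [93 90 84]
272 x526.5 y-281.3 z42.1 [90 87 80]
275 x526.1 y-281.4 z48.4 [87 83 76]
278 x526.2 y-281.5 z53.4 [88 84 76]
281 x520.6 y-281.9 z69.1 [128  65  21]
284 x522.6 y-281.9 z70.0 [182  99  26]
287 x525.0 y-281.9 z70.2 [182  96  23]
290 x528.2 y-281.9 z69.0 [183 129  58]
293 x530.4 y-281.9 z69.6 [176 163 122]
296 x558.8 y-280.7 z25.0 [102  96  98]
299 x561.7 y-280.7 z25.2 [105  98 100]Traceback (most recent call last):
  File "<stdin>", line 13, in <module>
    return umr_minimum(a, axis, None, out, keepdims, initial, where)
ValueError: zero-size array to reduction operation minimum which has no identity
```

```bash
python3 - <<'E'
from h import *
np.set_printoptions(precision=2,suppress=True)
for f,box in (("w4",(110,300,195,340)),("w2",(180,300,190,340))):
    a=load(f+".npz"); P=cloud(a)*1000; s=np.zeros(P.shape[:2],bool); s[box[0]:box[1],box[2]:box[3]]=1
    q=P[s&(P[...,2]>22)&(P[...,2]<29)]
    for yaw in ([17.0,17.3,17.54,17.8]):
        y=np.radians(yaw);ex=np.array([np.cos(y),np.sin(y)]); ey=np.array([-ex[1],ex[0]])
        L=np.dstack([P[...,:2]@ex,P[...,:2]@ey,P[...,2]])
        lo=[];hi=[];xs=[];clo=[];chi=[];cx=[]
        for v in range(*box[:2],3):
            r=L[v,box[2]:box[3]]; k=r[(r[:,2]>22)&(r[:,2]<29)]
            if len(k)>30: lo.append(k[:,1].min());hi.append(k[:,1].max());xs.append(k[:,0].mean())
            k=r[(r[:,2]>32)&(r[:,2]<74)&(r[:,1]>-330)&(r[:,1]<-260)]
            if len(k)>10: clo.append(k[:,1].min());chi.append(k[:,1].max());cx.append(k[:,0].mean())
        pl=np.polyfit(xs,lo,1);ph=np.polyfit(xs,hi,1)
        print(f,yaw,"case edge slope",pl[0],ph[0],"mid",(np.median(lo)+np.median(hi))/2,"cradle mid",np.median(np.add(clo,chi)/2),"slope",np.polyfit(cx,np.add(clo,chi)/2,1)[0],"width",np.median(np.subtract(chi,clo)))
    y=np.radians(17.5);ex=np.array([np.cos(y),np.sin(y)]); ey=np.array([-ex[1],ex[0]]);L=np.dstack([P[...,:2]@ex,P[...,:2]@ey,P[...,2]])
    w=L[s&(P[...,2]>61)&(P[...,2]<66)]; print("backwall",np.percentile(w,[2,98],axis=0))
E
```

```text
w4 17.0 case edge slope 0.008488567649328824 0.008871675026495232 mid -290.3917365112427 cradle mid -290.1688404970825 slope 0.008100001302507594 width 28.46860374189461
w4 17.3 case edge slope 0.003215128048896122 0.003601966788826205 mid -292.9054195872934 cradle mid -292.8490022741877 slope 0.002887828869253528 width 28.470346407642722
w4 17.54 case edge slope -0.0010033491390997276 -0.0006135269047794194 mid -294.90823912340284 cradle mid -294.9110730398706 slope -0.001281671872042056 width 28.47117856098697
w4 17.8 case edge slope -0.005573276338668906 -0.005180223454733105 mid -297.0951853803799 cradle mid -297.12196520950533 slope -0.0057985761423852014 width 28.471516327919744
backwall [[ 444.26 -307.51   61.57]
 [ 520.8  -281.19   65.7 ]]
w2 17.0 case edge slope 0.009344857207370645 0.013551234128091968 mid -290.70288718804846 cradle mid -290.41000085974537 slope 0.01439323014382972 width 29.525376930618563
w2 17.3 case edge slope 0.0040647076379617935 0.008259445361790031 mid -293.18573339489717 cradle mid -292.9411056737621 slope 0.009190571701856817 width 29.524854472870345
w2 17.54 case edge slope -0.00015910423010558322 0.004026321662628098 mid -295.0735081345712 cradle mid -294.94342121539114 slope 0.005029056926466304 width 29.523853709302813
w2 17.8 case edge slope -0.004734777389380014 -0.0005594401979354972 mid -297.140821478825 cradle mid -297.1041339120803 slope 0.0005211804145165366 width 29.522184974186985
backwall [[ 444.17 -308.28   61.54]
 [ 449.24 -280.82   64.31]]
```

drive_tool:
  steps:
    - [[0.01, 0, 0.04, 0], [0.03, 0, 0.085, 0.05], [0.045, 0, 0.13, 0.1], [0.06, 0, 0.175, 0.15], [0.075, 0, 0.22, 0.2], [0.09, 0, 0.265, 0.25], [0.105, 0.02, 0.31, 0.3], [0.111, 0.04, 0.341, 0.32], [0.111, 0.06, 0.341, 0.32], [0.111, 0.06, 0.341, 0.32], [0.111, 0.06, 0.341, 0.32]]

```text
time_s: 4.9
position: [0.5347, 0.2222, 0.1171]
eef_rot: [-1.572, 0.013, -0.013]
contact_force: [0.3, -0.0, -0.0]
gripper_width: 1.001
```

```bash
python3 - <<'E'
s=open('search.py').read()
s=s.replace("if np.isinf(C[n]): continue","if np.isinf(C[n]) or abs(C[n]-C[s])>3: continue")
s=s.replace("X=np.arange(-14,16,1.0)","X=np.arange(-12,20,1.0)").replace("np.arange(47,92,1.0)","np.arange(47,100,1.0)").replace("C=run(0.5)","C=run(1.0)")
open('search.py','w').write(s)
E
python3 search.py; python3 - <<'E'
from cell import status
from h import *
s=status.observe();print(s["time_s"],s["position"].round(4),R.from_rotvec(s["eef_rot"]).as_matrix().round(4))
E
```

```text
goal C 8.0
th 0 cx -12 cz 99 comp 0.0
th 0 cx -12 cz 98 comp 0.0
th 0 cx -12 cz 97 comp 0.0
th 0 cx -12 cz 96 comp 0.0
th 0 cx -12 cz 95 comp 0.0
th 0 cx -12 cz 94 comp 0.0
th 0 cx -12 cz 93 comp 0.0
th 2 cx -12 cz 92 comp 0.0
th 4 cx -12 cz 91 comp 0.0
th 6 cx -12 cz 90 comp 0.0
th 8 cx -12 cz 89 comp 0.0
th 10 cx -11 cz 88 comp 0.0
th 12 cx -10 cz 87 comp 0.0
th 14 cx -9 cz 86 comp 0.0
th 16 cx -8 cz 85 comp 0.0
th 18 cx -7 cz 84 comp 0.0
th 20 cx -6 cz 83 comp 2.3
th 18 cx -7 cz 82 comp 4.2
th 16 cx -8 cz 81 comp 6.1
th 14 cx -9 cz 80 comp 8.0
th 12 cx -8 cz 79 comp 7.8
th 12 cx -8 cz 78 comp 8.1
th 12 cx -8 cz 77 comp 8.4
th 10 cx -7 cz 76 comp 8.1
th 10 cx -7 cz 75 comp 8.1
th 10 cx -7 cz 74 comp 8.3
th 12 cx -7 cz 73 comp 8.3
th 12 cx -7 cz 72 comp 8.3
th 14 cx -7 cz 71 comp 8.4
th 16 cx -7 cz 70 comp 8.2
th 16 cx -7 cz 69 comp 8.6
th 18 cx -7 cz 68 comp 8.6
th 16 cx -8 cz 67 comp 10.0
th 14 cx -8 cz 66 comp 10.4
th 12 cx -8 cz 65 comp 10.7
th 10 cx -7 cz 64 comp 10.0
th 8 cx -7 cz 63 comp 10.3
th 6 cx -7 cz 62 comp 10.5
th 4 cx -7 cz 61 comp 10.7
th 2 cx -6 cz 60 comp 9.9
th 4 cx -5 cz 59 comp 8.9
th 6 cx -5 cz 58 comp 9.0
th 8 cx -4 cz 57 comp 8.3
th 6 cx -4 cz 56 comp 8.3
th 6 cx -4 cz 55 comp 8.3
th 6 cx -4 cz 54 comp 8.4
th 6 cx -4 cz 53 comp 8.6
th 4 cx -4 cz 52 comp 8.4
th 2 cx -5 cz 51 comp 9.2
th 0 cx -4 cz 50 comp 8.0
th 0 cx -3 cz 49 comp 7.0
th 0 cx -3 cz 48 comp 7.0
th 0 cx -4 cz 47 comp 8.0
4.9 [0.5347 0.2222 0.1171] [[ 9.999e-01 -2.000e-04  1.690e-02]
 [-1.690e-02 -8.000e-04  9.999e-01]
 [-2.000e-04 -1.000e+00 -9.000e-04]]
```

```bash
python3 - <<'E'
from plan import *
X=np.arange(-16,16,.25)
for m in (0.5,):
    print("cz   "+" ".join(f"{t:>10d}" for t in range(0,32,3)))
    for cz in range(88,46,-2):
        row=[]
        for t in range(0,32,3):
            b=None
            for x in X[::-1]:
                bad,c=check(np.radians(t),x,cz,m)
                if not bad: b=(c,x); break
            row.append("    --    " if b is None else f"{b[0]:5.1f}@{b[1]:4.1f}")
        print(cz," ".join(row))
E
```

```text
cz            0          3          6          9         12         15         18         21         24         27         30
88   0.0@-4.5   0.0@14.5   0.0@15.8   0.0@15.8   0.0@15.8   0.0@15.8   0.0@15.8   0.0@15.8   0.0@15.8   0.0@15.8   0.0@15.8
86   0.0@-4.5   0.0@-5.5   0.0@-0.2   0.0@ 7.2   0.0@10.8   0.0@12.8   0.0@14.0   0.0@14.8   0.0@15.2   0.0@15.5   0.0@15.5
84   0.0@-4.5   0.0@-5.5   0.0@-6.2   0.0@-5.2   0.0@ 1.5   0.0@ 5.2   0.0@ 7.8   0.0@ 9.5   0.0@10.8   0.0@11.5   0.0@12.0
82   0.0@-4.5   0.0@-5.5   0.0@-6.2   0.0@-7.0   0.0@-7.5   0.0@-2.0   0.0@ 1.8   0.0@ 4.2   0.0@ 6.2   0.0@ 7.5   0.0@ 8.5
80   0.0@-4.5   0.0@-5.2   0.0@-6.2   0.0@-7.0   7.3@-7.5   6.9@-8.0   2.6@-4.5   0.0@-1.0   0.0@ 1.8   0.0@ 3.5   0.0@ 5.0
78   0.0@-4.5   0.0@-5.2   0.0@-6.0   7.7@-6.8   7.6@-7.5   7.3@-8.0   7.0@-8.5   4.1@-6.2   0.0@-2.8   0.0@-0.2   0.0@ 1.8
76   0.0@-6.8   0.0@-5.2   7.8@-5.8   7.7@-6.5   7.4@-7.0   7.6@-8.0   7.9@-8.5   7.6@-8.8   5.7@-7.2   2.3@-4.2   0.0@-1.8
74  10.8@-6.8   9.9@-6.8   7.8@-5.5   7.6@-6.0   7.7@-6.8   7.9@-7.5   8.1@-8.2   8.2@-8.8   8.0@-9.0   6.
[... 925 characters left out ...]
.6@-5.5   9.5@-5.2  10.0@-5.2  10.4@-5.2  10.7@-5.2     --         --         --    
56   8.5@-4.5   8.0@-4.0   7.8@-3.5   7.8@-3.2   9.8@-5.0   9.9@-4.8  10.0@-4.5     --         --         --         --    
54   8.5@-4.5   8.2@-4.0   7.7@-3.2   7.5@-2.8   7.6@-2.5     --         --         --         --         --         --    
52   8.5@-4.5   8.0@-3.8   7.8@-3.2   7.7@-2.5     --         --         --         --         --         --         --    
50   4.0@ 0.0   8.2@-3.8     --         --         --         --         --         --         --         --         --    
48   4.0@ 0.0     --         --         --         --         --         --         --         --         --         --
```

drive_tool:
  steps:
    - [[0, 0.03, 0.001, 0], [0, 0.06, 0.001, 0], [0, 0.08, 0.001, 0], [0, 0.0866, 0.001, 0], [0, 0.0866, 0.001, 0], [0, 0.0866, 0.001, 0]]

```text
time_s: 5.5
position: [0.536, 0.2247, 0.0314]
eef_rot: [-1.57, 0.011, -0.014]
contact_force: [0.1, -0.5, -0.6]
gripper_width: 1.002
```

drive_tool:
  steps:
    - [[0, 0, -0.001, 0], [0, 0, -0.001, 0], [0, 0, -0.001, 0], [0, 0, -0.001, 0], [0, 0, -0.001, 0], [0, 0, -0.001, 0], [0, 0, -0.001, 0], [0, 0, -0.001, 0], [0, 0, -0.001, 0], [0, 0, -0.001, 0]]
  grip: 0.02
  newtons: 4

```text
time_s: 6.5
position: [0.5349, 0.2231, 0.0298]
eef_rot: [-1.572, 0.012, -0.012]
contact_force: [0.5, -4.7, 2.5]
gripper_width: 0.365
```

drive_tool:
  steps:
    - [[-0.001, -0.003, 0, 0], [-0.002, -0.006, 0, 0], [-0.003, -0.009, 0, 0], [-0.005, -0.012, 0, 0], [-0.007, -0.015, 0, 0], [-0.009, -0.018, 0, 0], [-0.01, -0.02, 0, 0], [-0.01, -0.02, 0, 0]]

```text
time_s: 7.3
position: [0.5248, 0.2243, 0.0502]
eef_rot: [-1.57, 0.011, -0.012]
contact_force: [0.4, 0.1, -1.7]
gripper_width: 0.369
```

```bash
python3 snap.py wrist w5; python3 snap.py side s5 262 318 50 7
```

```text
7.35 [0.5248 0.2242 0.05  ] [-1.5705  0.0114 -0.0119] [-0.5   0.03 -1.55] 0.3680999810229119
7.4 [0.5248 0.2242 0.0499] [-1.5707  0.0115 -0.0117] [-0.96  0.99 -2.89] 0.36635462205298314
```

View pics/w5.png

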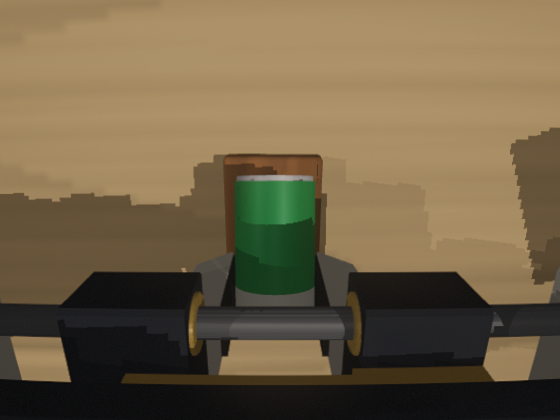

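View pics/s5.png

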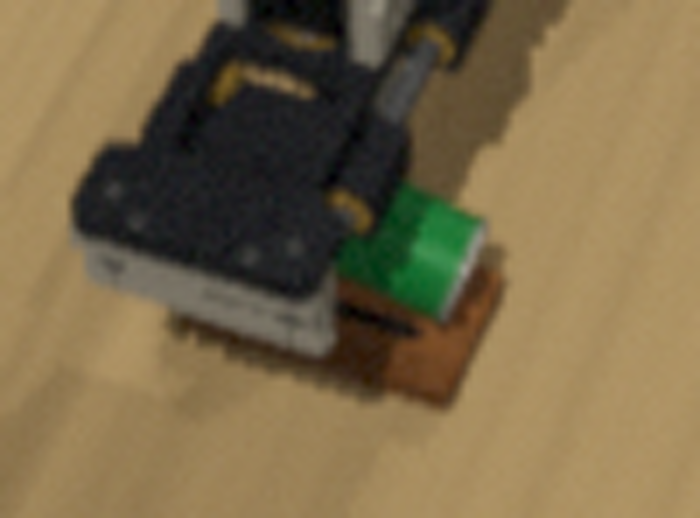

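The wrist view shows the cell tilted: the flat end is down at (275,178) and its end face is now edge-on. I'll measure the tilt.

```bash
cat > tilt.py <<'E'
import sys
from h import *
from cell import status
np.set_printoptions(precision=4,suppress=True)
a=load(sys.argv[1]+".npz"); I=a["img"].astype(int); P=cloud(a)
st=status.observe(); T=R.from_rotvec(st["eef_rot"]).as_matrix()
x0,y0,x1,y1=(215,120,335,300) if len(sys.argv)<3 else map(int,sys.argv[2].split(","))
g=(I[...,1]>I[...,0]*1.3)&(I[...,1]>I[...,2]*1.2); m=np.zeros(g.shape,bool); m[y0:y1,x0:x1]=g[y0:y1,x0:x1]; m&=np.isfinite(P[...,2])
q=(P[m]-st["position"])@T  # tool frame x,y(down),z
q=q[(abs(q[:,0])<.09)&(abs(q[:,1])<.08)&(abs(q[:,2])<.03)]
# fit cylinder axis in tool xy plane + small yaw: radius 17mm
from scipy.optimize import least_squares
def f(p):
    th,y0,z0,yw=p; d=np.array([np.cos(th)*np.cos(yw),-np.sin(th)*np.cos(yw),np.sin(yw)]); r=q-[0,y0,z0]
    r=r-np.outer(r@d,d); return np.linalg.norm(r,axis=1)-.017
s=least_squares(f,[0.3,-.0,0,0],loss="soft_l1",f_scale=.001); th,y0,z0,yw=s.x
d=np.array([np.cos(th)*np.cos(yw),-np.sin(th)*np.cos(yw),np.sin(yw)])
t=(q-[0,y0,z0])@d
print(len(q),"tilt",np.degrees(th),"yawintool",np.degrees(yw),"axis at tool x=0: y",y0*1e3,"z",z0*1e3,"rms",np.sqrt(np.mean(s.fun**2))*1e3)
print("green s range from tool x=0 pt (mm)",np.percentile(t,[.5,2,98,99.5])*1e3)
E
python3 tilt.py w5
```

```text
8929 tilt 13.400477733605966 yawintool 0.013750265498268768 axis at tool x=0: y -1.7160653530474776 z 0.6388383909669761 rms 0.5089048707091408
green s range from tool x=0 pt (mm) [-44.929  -44.1955  -2.1648  -1.4731]
```

drive_tool:
  steps:
    - [[0, -0.003, 0, 0], [0, 0.003, 0, 0], [0, -0.006, 0, 0], [0, -0.006, 0, 0]]
  newtons: 3

```text
time_s: 7.8
position: [0.5253, 0.2243, 0.0567]
eef_rot: [-1.57, 0.011, -0.012]
contact_force: [0.9, 0.2, -1.4]
gripper_width: 0.367
```

```bash
python3 snap.py wrist w6; python3 tilt.py w6
```

```text
7.85 [0.5252 0.2243 0.0564] [-1.5702  0.011  -0.0125] [ 0.32 -0.18 -1.61] 0.37268454747085494
7736 tilt 32.111927921328515 yawintool 0.05486562737207446 axis at tool x=0: y 0.14333195940719945 z 0.49116532396516277 rms 0.504558488689078
green s range from tool x=0 pt (mm) [-44.544  -43.6893  -1.7465  -1.1684]
```

drive_tool:
  steps:
    - [[0, 0.001, 0, 0], [0, 0.003, 0, 0], [0, 0.005, 0, 0], [0, 0.006, 0, 0], [0, 0.006, 0, 0]]
  newtons: 4

```text
time_s: 8.35
position: [0.5242, 0.2239, 0.0494]
eef_rot: [-1.571, 0.013, -0.011]
contact_force: [-0.4, -1.6, 0.6]
gripper_width: 0.368
```

```bash
python3 snap.py wrist w7; python3 tilt.py w7
```

```text
8.4 [0.5243 0.2239 0.0495] [-1.5712  0.0125 -0.0108] [ 0.62 -1.61 -0.98] 0.36888670463718204
8266 tilt 25.686708564738165 yawintool 0.3342264895440403 axis at tool x=0: y 0.1488974155197943 z 0.4991645910293656 rms 0.6317367805282191
green s range from tool x=0 pt (mm) [-44.1683 -43.4643  -1.2982  -0.7778]
```

drive_tool:
  steps:
    - [[0, 0.001, 0, 0], [0, 0.002, 0, 0], [0, 0.002, 0, 0]]

```text
time_s: 8.7
position: [0.5247, 0.2241, 0.0477]
eef_rot: [-1.571, 0.012, -0.011]
contact_force: [0.9, -1.2, -0.4]
gripper_width: 0.369
```

drive_tool:
  steps:
    - [[0, 0.002, 0, 0], [0, 0.002, 0, 0], [0, 0, 0, 0], [0, -0.02, 0, 0], [0, -0.06, 0, 0], [0, -0.09, 0, 0], [0, -0.09, 0, 0]]
  newtons: 30

```text
time_s: 9.4
position: [0.5269, 0.2255, 0.1417]
eef_rot: [-1.567, 0.007, -0.016]
contact_force: [0.7, -0.2, -1.9]
gripper_width: 0.361
```

```bash
python3 snap.py wrist w8; python3 tilt.py w8; python3 -c "
from cell import status
from h import *
s=status.observe();print(R.from_rotvec(s['eef_rot']).as_matrix().round(4))"
```

```text
9.45 [0.5257 0.2252 0.1396] [-1.5683  0.009  -0.0136] [-0.35  0.   -2.25] 0.36300505347871265
8355 tilt 23.32995331828503 yawintool 0.2928987476485508 axis at tool x=0: y -1.587519905937972 z 0.8698899664879101 rms 0.5229367632212348
green s range from tool x=0 pt (mm) [-42.8096 -42.1239  -0.0853   0.5241]
[[ 0.9999  0.003   0.0143]
 [-0.0143  0.0025  0.9999]
 [ 0.0029 -1.      0.0025]]
```

drive_tool:
  steps:
    - [[0.005, 0, -0.02, 0], [0.01, 0, -0.06, -0.03], [0.02, 0, -0.1, -0.08], [0.025, 0, -0.14, -0.13], [0.03, 0, -0.18, -0.18], [0.04, 0, -0.22, -0.23], [0.045, 0, -0.26, -0.27], [0.05, 0, -0.3, -0.3], [0.055, 0, -0.33, -0.32], [0.057, 0, -0.348, -0.32], [0.057, 0, -0.352, -0.32], [0.057, 0, -0.352, -0.32], [0.057, 0, -0.352, -0.32], [0.057, 0, -0.352, -0.32]]

```text
time_s: 10.85
position: [0.5765, -0.1267, 0.1375]
eef_rot: [-1.556, -0.241, 0.242]
contact_force: [-0.9, 1.0, -0.7]
gripper_width: 0.361
```

```bash
python3 snap.py wrist w9; python3 tilt.py w9;  python3 snap.py side s9 297 200 60 6; python3 -c "
from cell import status
from h import *
s=status.observe();M=R.from_rotvec(s['eef_rot']).as_matrix();print(M.round(4),np.degrees(np.arctan2(M[1,0],M[0,0])))
y=np.radians(17.5);print('lamp frame',[(s['position'][:2]-[.561,-.132])@v*1e3 for v in ([np.cos(y),np.sin(y)],[-np.sin(y),np.cos(y)])])"
```

```text
10.9 [ 0.5766 -0.1269  0.1376] [-1.5565 -0.241   0.2413] [-0.43  0.76 -1.61] 0.3621726628533864
8386 tilt 23.15008389302409 yawintool 0.3630749388735725 axis at tool x=0: y 0.23559817128882643 z 0.5367460344747954 rms 0.5133998789965701
green s range from tool x=0 pt (mm) [-43.9323 -43.2499  -1.2244  -0.6264]
10.95 [ 0.5766 -0.1273  0.1378] [-1.5568 -0.2409  0.241 ] [-0.44 -0.92 -1.8 ] 0.3657538647073702
[[ 9.532e-01 -1.000e-04 -3.022e-01]
 [ 3.022e-01  5.000e-04  9.532e-01]
 [ 1.000e-04 -1.000e+00  5.000e-04]] 17.59011632863436
lamp frame [np.float64(16.34090897228781), np.float64(-0.1871106802298892)]
```

View pics/w9.png

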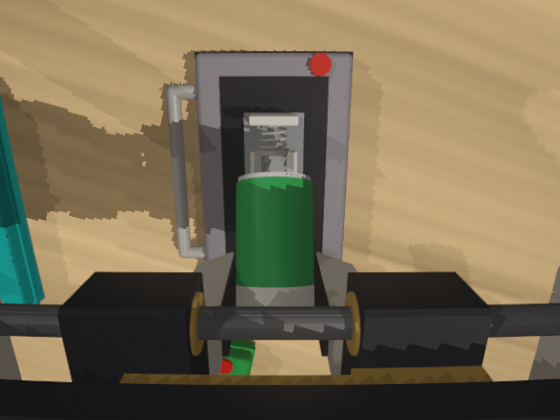

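View pics/s9.png

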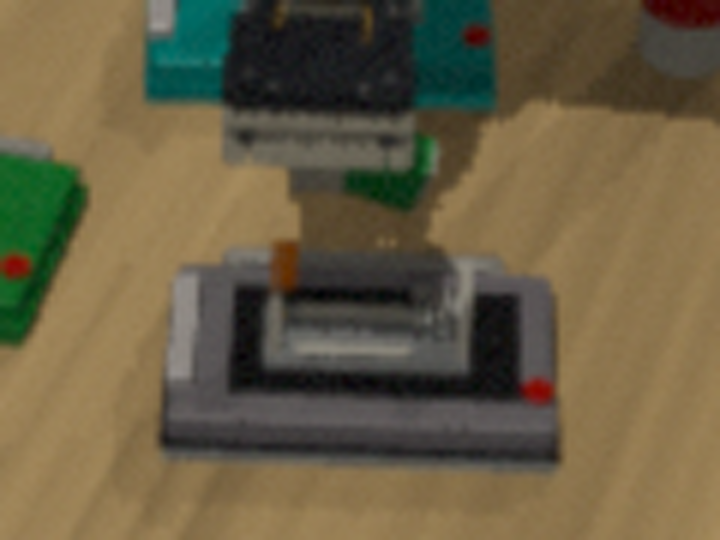

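```bash
python3 - <<'E'
from h import *
np.set_printoptions(precision=2,suppress=True)
a=load("w9.npz"); P=cloud(a)*1000; y=np.radians(17.54);ex=np.array([np.cos(y),np.sin(y)]);ey=np.array([-ex[1],ex[0]])
L=np.dstack([P[...,:2]@ex-495.1,P[...,:2]@ey+294.95,P[...,2]])
s=np.zeros(P.shape[:2],bool); s[105:135,235:315]=1
w=L[s&(L[...,2]>61)&(L[...,2]<67)]; print("backwall top (expect x -51..-46,y+-14,z64)",np.percentile(w,[2,50,98],axis=0))
I=a["img"].astype(int); g=(I[...,1]>I[...,0]*1.3)&(I[...,1]>I[...,2]*1.2); g[:,:230]=0;g[:,320:]=0;g[:160]=0;g[300:]=0
q=L[g&np.isfinite(L[...,2])]
from scipy.optimize import least_squares
def f(p):
    th,z0,y0,yw=p; d=np.array([np.cos(th)*np.cos(yw),np.sin(yw),np.sin(th)*np.cos(yw)]); r=q-[0,y0,z0]; r=r-np.outer(r@d,d); return np.linalg.norm(r,axis=1)-17
r=least_squares(f,[.4,130,0,0],loss="soft_l1"); th,z0,y0,yw=r.x; d=np.array([np.cos(th)*np.cos(yw),np.sin(yw),np.sin(th)*np.cos(yw)])
t=(q-[0,y0,z0])@d; fl=np.percentile(t,.5)-1.5; c=np.array([0,y0,z0])+d*(fl+31)
print("tilt",np.degrees(th),"yaw",np.degrees(yw),"cell centre lamp frame",c, "flat centre",c-31*d,"rel TCP expected 16.3,-.2,137.7")
E
```

```text
backwall top (expect x -51..-46,y+-14,z64) [[-50.07 -13.49  61.66]
 [-47.79  -0.17  63.18]
 [-45.47  13.14  64.34]]
tilt 23.16417401033301 yaw 0.4099483365512586 cell centre lamp frame [  3.16   0.6  131.73] flat centre [-25.34   0.38 119.54] rel TCP expected 16.3,-.2,137.7
```

drive_tool:
  steps:
    - [[-0.003, 0.01, -0.0007, 0], [-0.005, 0.03, -0.0007, 0], [-0.005, 0.042, -0.0007, 0], [-0.005, 0.048, -0.0007, 0], [-0.005, 0.05, -0.0007, 0], [-0.005, 0.05, -0.0007, 0], [-0.005, 0.05, -0.0007, 0]]

```text
time_s: 11.65
position: [0.5725, -0.1309, 0.0884]
eef_rot: [-1.558, -0.24, 0.239]
contact_force: [-0.7, -0.5, -1.1]
gripper_width: 0.364
```

```bash
python3 snap.py side s10 297 205 50 7; cat > where.py <<'E'
from cell import status
from h import *
s=status.observe();M=R.from_rotvec(s['eef_rot']).as_matrix()
y=np.radians(17.54);p=[(s['position'][:2]-[.561,-.132])@v*1e3 for v in ([np.cos(y),np.sin(y)],[-np.sin(y),np.cos(y)])]
f=s['contact_force'];ex=np.array([np.cos(y),np.sin(y)]);ey=np.array([-ex[1],ex[0]])
print("t",s['time_s'],"TCP lamp x %.1f y %.1f z %.1f"%(*p,s['position'][2]*1e3),"F lamp x %.1f y %.1f z %.1f"%(f[:2]@ex,f[:2]@ey,f[2]))
E
python3 where.py
```

```text
11.7 [ 0.5725 -0.131   0.0884] [-1.5578 -0.2404  0.2387] [-0.16 -0.73 -0.84] 0.3615516099682403
t 11.7 TCP lamp x 11.3 y -2.5 z 88.4 F lamp x -0.4 y -0.7 z -0.8
```

View pics/s10.png

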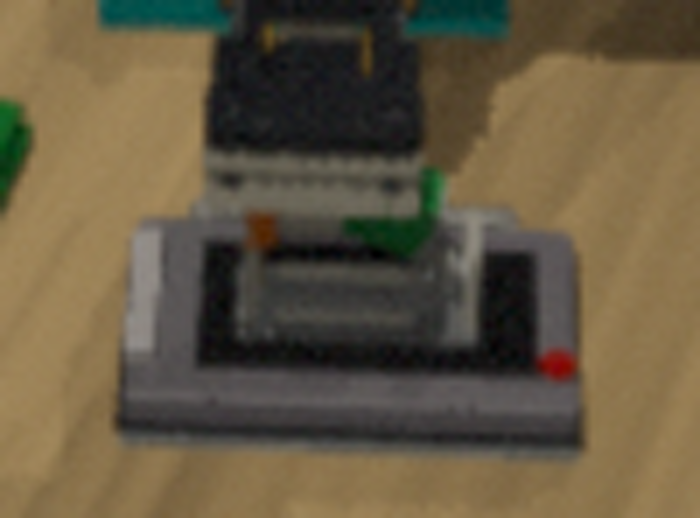

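```bash
cat > rel.py <<'E'
import sys
from h import *
from scipy.optimize import least_squares
np.set_printoptions(precision=2,suppress=True)
def rel(f,wb=None):
    a=load(f+".npz"); P=cloud(a)*1000; y=np.radians(17.54);ex=np.array([np.cos(y),np.sin(y)]);ey=np.array([-ex[1],ex[0]])
    L=np.dstack([P[...,:2]@ex-495.1,P[...,:2]@ey+294.95,P[...,2]])
    s=(abs(L[...,0]+48.5)<5)&(abs(L[...,1])<18); w=L[s&(L[...,2]>61)&(L[...,2]<67)]
    if len(w): print("backwall n",len(w),"(x -51..-46,y+-14,z64)\n",np.percentile(w,[2,50,98],axis=0))
    I=a["img"].astype(int); g=(I[...,1]>I[...,0]*1.3)&(I[...,1]>I[...,2]*1.2)&(abs(L[...,0])<45)&(abs(L[...,1])<25)&(L[...,2]>30)
    q=L[g&np.isfinite(L[...,2])]
    def fn(p):
        th,z0,y0,yw=p; d=np.array([np.cos(th)*np.cos(yw),np.sin(yw),np.sin(th)*np.cos(yw)]); r=q-[0,y0,z0]; r=r-np.outer(r@d,d); return np.linalg.norm(r,axis=1)-17
    r=least_squares(fn,[.3,q[:,2].mean()-15,0,0],loss="soft_l1"); th,z0,y0,yw=r.x; d=np.array([np.cos(th)*np.cos(yw),np.sin(yw),np.sin(th)*np.cos(yw)])
    t=(q-[0,y0,z0])@d; fl=np.percentile(t,.5)-1.5; c=np.array([0,y0,z0])+d*(fl+31)
    print(f,"n",len(q),"tilt %.1f yaw %.1f"%(np.degrees(th),np.degrees(yw)),"centre",c,"flat c",c-31*d,"flat low corner x %.1f z %.1f"%(c[0]-31*np.cos(th)+17*np.sin(th),c[2]-31*np.sin(th)-17*np.cos(th)))
rel(sys.argv[1])
E
python3 snap.py wrist w10; python3 rel.py w10; python3 where.py
```

```text
11.75 [ 0.5724 -0.1309  0.0884] [-1.5577 -0.2403  0.2387] [-0.69  0.07 -1.35] 0.3624416334339311
backwall n 737 (x -51..-46,y+-14,z64)
 [[-50.84 -13.35  61.77]
 [-48.41  -0.08  63.02]
 [-45.78  13.46  64.29]]
w10 n 8413 tilt 23.2 yaw 0.4 centre [-1.97 -2.23 82.64] flat c [-30.46  -2.44  70.41] flat low corner x -23.8 z 54.8
t 11.75 TCP lamp x 11.2 y -2.4 z 88.4 F lamp x -0.6 y 0.3 z -1.4
```

View pics/w10.png

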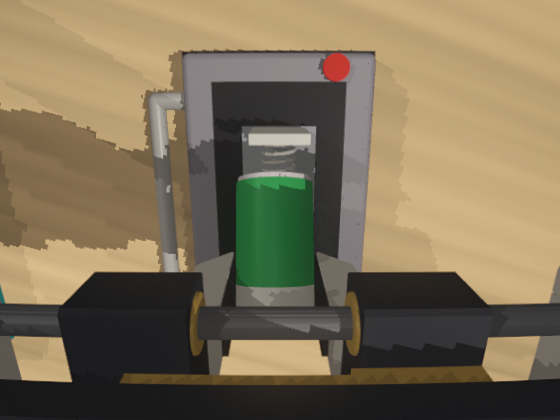

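drive_tool:
  steps:
    - [[0, 0, 0.001, 0], [0, 0, 0.0022, 0], [0, 0.001, 0.0022, 0], [0, 0.002, 0.0022, 0], [0, 0.003, 0.0022, 0], [0, 0.003, 0.0022, 0]]

```text
time_s: 12.35
position: [0.5714, -0.1288, 0.0847]
eef_rot: [-1.557, -0.239, 0.239]
contact_force: [0.2, 0.6, -1.3]
gripper_width: 0.365
```

```bash
python3 snap.py wrist w11; python3 rel.py w11; python3 where.py
```

```text
12.4 [ 0.5714 -0.1288  0.0848] [-1.5575 -0.2394  0.2394] [ 0.32  0.28 -1.5 ] 0.3600241421691379
backwall n 752 (x -51..-46,y+-14,z64)
 [[-50.8  -13.57  61.66]
 [-48.38   0.09  63.04]
 [-45.84  13.39  64.3 ]]
w11 n 8389 tilt 23.2 yaw 0.3 centre [-2.36  0.2  78.95] flat c [-30.86   0.02  66.75] flat low corner x -24.2 z 51.1
t 12.4 TCP lamp x 10.9 y -0.1 z 84.8 F lamp x 0.4 y 0.2 z -1.5
```

drive_tool:
  steps:
    - [[0, 0, 0, 0], [-0.001, 0, 0, 0], [-0.002, 0, 0, 0], [-0.003, 0, 0, 0], [-0.004, 0.0005, 0, 0], [-0.005, 0.001, 0, 0], [-0.006, 0.0015, 0, 0], [-0.006, 0.002, 0, 0], [-0.006, 0.002, 0, 0]]
  newtons: 40

```text
time_s: 13.3
position: [0.5662, -0.1306, 0.0832]
eef_rot: [-1.558, -0.241, 0.239]
contact_force: [3.7, 1.5, 4.0]
gripper_width: 0.359
```

```bash
python3 snap.py wrist w12; python3 rel.py w12; python3 where.py
```

```text
13.35 [ 0.5662 -0.1306  0.0832] [-1.5578 -0.2404  0.2387] [4.09 1.49 4.4 ] 0.3614867762176228
backwall n 719 (x -51..-46,y+-14,z64)
 [[-50.85 -13.44  61.39]
 [-48.49  -0.13  63.04]
 [-46.08  13.17  64.29]]
w12 n 8433 tilt -157.4 yaw -0.3 centre [-22.28  -0.1   71.57] flat c [ 6.33  0.07 83.5 ] flat low corner x -0.2 z 99.2
t 13.35 TCP lamp x 5.3 y -0.2 z 83.2 F lamp x 4.3 y 0.2 z 4.4
```

```bash
sed -i 's/,loss="soft_l1"); th,z0/,loss="soft_l1",bounds=([-.3,0,-20,-.3],[1.2,200,20,.3])); th,z0/' rel.py; python3 rel.py w12; python3 where.py; python3 snap.py side s12 297 205 40 8;python3 rel.py w11
```

```text
backwall n 719 (x -51..-46,y+-14,z64)
 [[-50.85 -13.44  61.39]
 [-48.49  -0.13  63.04]
 [-46.08  13.17  64.29]]
w12 n 8433 tilt 22.6 yaw 0.3 centre [-7.89 -0.02 77.58] flat c [-36.5   -0.19  65.64] flat low corner x -30.0 z 50.0
t 13.35 TCP lamp x 5.3 y -0.2 z 83.2 F lamp x 4.3 y 0.2 z 4.4
13.4 [ 0.5661 -0.1306  0.0831] [-1.5577 -0.2403  0.2388] [3.6  0.08 4.06] 0.3590483494765134
backwall n 752 (x -51..-46,y+-14,z64)
 [[-50.8  -13.57  61.66]
 [-48.38   0.09  63.04]
 [-45.84  13.39  64.3 ]]
w11 n 8389 tilt 23.2 yaw 0.3 centre [-2.36  0.2  78.95] flat c [-30.86   0.02  66.75] flat low corner x -24.2 z 51.1
```

View pics/s12.png

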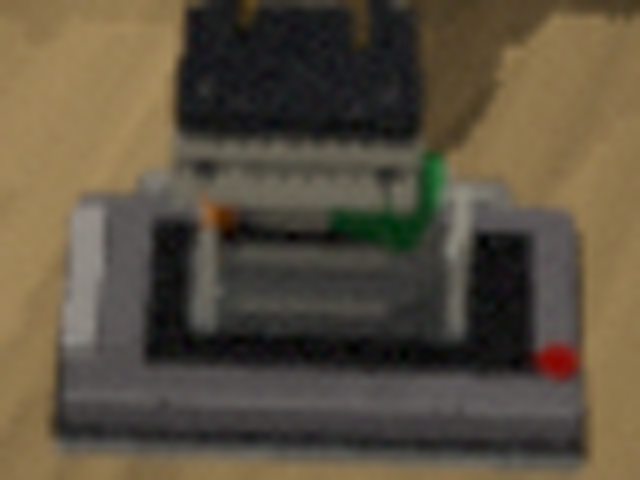

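View pics/w12.png

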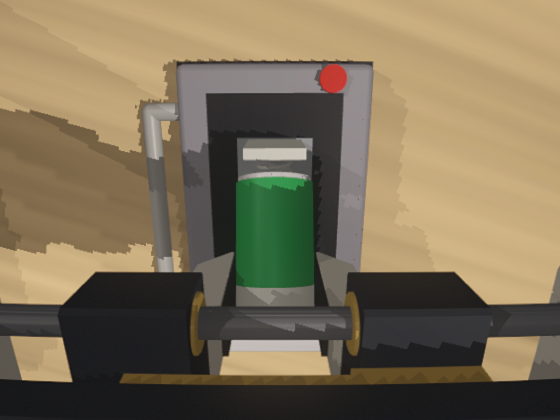

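drive_tool:
  steps:
    - [[-0.0005, 0.0005, 0, 0], [-0.001, 0.001, 0, 0], [-0.001, 0.002, 0, 0], [-0.001, 0.003, 0, 0], [-0.001, 0.004, 0, 0], [-0.001, 0.005, 0, 0], [-0.001, 0.006, 0, 0], [-0.001, 0.006, 0, 0]]

```text
time_s: 14.2
position: [0.5657, -0.1308, 0.0773]
eef_rot: [-1.558, -0.241, 0.238]
contact_force: [5.5, 1.3, 6.4]
gripper_width: 0.36
```

```bash
python3 snap.py wrist w13; python3 rel.py w13; python3 where.py
```

```text
14.25 [ 0.5657 -0.1308  0.0774] [-1.5579 -0.2413  0.2381] [5.16 2.01 6.32] 0.36021015401934064
backwall n 825 (x -51..-46,y+-14,z64)
 [[-50.9  -13.53  61.3 ]
 [-48.5   -0.23  62.98]
 [-45.9   13.47  64.3 ]]
w13 n 8459 tilt 22.0 yaw 0.3 centre [-8.5  -0.12 71.89] flat c [-37.24  -0.29  60.28] flat low corner x -30.9 z 44.5
t 14.25 TCP lamp x 4.9 y -0.3 z 77.4 F lamp x 5.5 y 0.4 z 6.3
```

drive_tool:
  steps:
    - [[0, 0.001, 0, 0], [0.0, 0.002, 0, 0], [0.0003, 0.003, 0, 0], [0.0006, 0.004, 0, 0], [0.0006, 0.0045, 0, 0]]

```text
time_s: 14.75
position: [0.5666, -0.1306, 0.073]
eef_rot: [-1.558, -0.242, 0.238]
contact_force: [6.0, 2.1, 6.4]
gripper_width: 0.362
```

```bash
python3 snap.py wrist w14; python3 rel.py w14; python3 where.py
```

```text
14.8 [ 0.5666 -0.1306  0.0729] [-1.5581 -0.2417  0.2378] [5.65 2.52 6.22] 0.36491383348937007
backwall n 823 (x -51..-46,y+-14,z64)
 [[-50.97 -13.64  61.67]
 [-48.65   0.13  63.05]
 [-46.17  13.44  64.32]]
w14 n 8465 tilt 21.9 yaw 0.3 centre [-7.6  -0.18 67.59] flat c [-36.37  -0.33  56.04] flat low corner x -30.0 z 40.3
t 14.8 TCP lamp x 5.7 y -0.4 z 72.9 F lamp x 6.1 y 0.7 z 6.2
```

drive_tool:
  steps:
    - [[0.0002, 0.001, 0, 0], [0.0005, 0.002, 0, 0], [0.0008, 0.003, 0, 0], [0.001, 0.004, 0, 0], [0.001, 0.0045, 0, 0]]

```text
time_s: 15.3
position: [0.5677, -0.1303, 0.0686]
eef_rot: [-1.558, -0.242, 0.238]
contact_force: [6.3, 2.4, 7.9]
gripper_width: 0.358
```

```bash
python3 snap.py wrist w15; python3 rel.py w15; python3 where.py
```

```text
15.35 [ 0.5677 -0.1303  0.0685] [-1.5581 -0.242   0.2376] [7.02 1.6  8.59] 0.3577906968707089
backwall n 884 (x -51..-46,y+-14,z64)
 [[-50.93 -13.61  61.39]
 [-48.64  -0.31  63.04]
 [-46.13  13.42  64.31]]
w15 n 8491 tilt 21.3 yaw 0.3 centre [-6.47 -0.2  63.3 ] flat c [-35.35  -0.38  52.05] flat low corner x -29.2 z 36.2
t 15.35 TCP lamp x 6.9 y -0.4 z 68.5 F lamp x 7.2 y -0.6 z 8.6
```

drive_tool:
  steps:
    - [[0, 0, 0, 0], [0.0002, 0.001, 0, 0], [0.0004, 0.002, 0, 0], [0.0004, 0.0025, 0, 0]]
  newtons: 25

```text
time_s: 15.75
position: [0.568, -0.1304, 0.0658]
eef_rot: [-1.558, -0.242, 0.238]
contact_force: [6.4, 1.4, 4.6]
gripper_width: 0.363
```

```bash
python3 snap.py wrist w16; python3 rel.py w16; python3 where.py
```

```text
15.8 [ 0.5679 -0.1304  0.0658] [-1.5583 -0.2417  0.2378] [6.22 1.29 5.19] 0.3625711789866742
backwall n 930 (x -51..-46,y+-14,z64)
 [[-50.98 -13.52  61.59]
 [-48.52  -0.02  63.02]
 [-46.04  13.48  64.3 ]]
w16 n 8660 tilt 17.9 yaw 0.2 centre [-6.32 -0.28 61.56] flat c [-35.81  -0.37  52.02] flat low corner x -30.6 z 35.8
t 15.8 TCP lamp x 7.1 y -0.5 z 65.8 F lamp x 6.3 y -0.6 z 5.2
```

drive_tool:
  steps:
    - [[0, 0.001, 0, 0], [0.0002, 0.002, 0, 0], [0.0004, 0.003, 0, 0], [0.0006, 0.004, 0, 0], [0.0008, 0.005, 0, 0], [0.001, 0.006, 0, 0], [0.001, 0.006, 0, 0]]
  newtons: 22

```text
time_s: 16.5
position: [0.5686, -0.1301, 0.0596]
eef_rot: [-1.558, -0.241, 0.238]
contact_force: [6.6, 1.1, 1.5]
gripper_width: 0.361
```

```bash
python3 snap.py wrist w17; python3 rel.py w17; python3 where.py
```

```text
16.55 [ 0.5686 -0.1301  0.0596] [-1.5583 -0.2412  0.2382] [6.34 1.21 2.67] 0.3620620238799666
backwall n 1024 (x -51..-46,y+-14,z64)
 [[-51.01 -13.4   61.7 ]
 [-48.67   0.01  63.03]
 [-46.04  13.35  64.27]]
w17 n 8834 tilt 10.2 yaw 0.2 centre [-5.3  -0.24 57.42] flat c [-35.81  -0.34  51.95] flat low corner x -32.8 z 35.2
t 16.55 TCP lamp x 7.8 y -0.5 z 59.6 F lamp x 6.4 y -0.8 z 2.7
```

drive_tool:
  steps:
    - [[0, 0.001, 0, 0], [0, 0.002, 0, 0], [0, 0.003, 0, 0], [0, 0.004, 0, 0], [0.0, 0.005, 0, 0], [0.0, 0.006, 0, 0], [0.0, 0.006, 0, 0]]

```text
time_s: 17.25
position: [0.5685, -0.1302, 0.0534]
eef_rot: [-1.558, -0.241, 0.238]
contact_force: [6.3, 0.3, 2.6]
gripper_width: 0.364
```

```bash
python3 snap.py wrist w18; python3 rel.py w18; python3 where.py
```

```text
17.3 [ 0.5685 -0.1301  0.0535] [-1.5582 -0.2409  0.2384] [6.16 0.44 2.27] 0.3622076865935195
backwall n 1080 (x -51..-46,y+-14,z64)
 [[-51.08 -13.46  61.56]
 [-48.71   0.03  63.06]
 [-46.16  13.43  64.4 ]]
w18 n 8764 tilt 2.7 yaw 0.2 centre [-5.24 -0.21 53.27] flat c [-36.21  -0.3   51.82] flat low corner x -35.4 z 34.8
t 17.3 TCP lamp x 7.7 y -0.5 z 53.5 F lamp x 6.0 y -1.4 z 2.3
```

drive_tool:
  steps:
    - [[0, 0, 0, 0], [0, 0.0, 0, 0], [0, 0.001, 0, 0], [0, 0.002, 0, 0], [0.0, 0.003, 0, 0], [0.0, 0.004, 0, 0], [0.0, 0.004, 0, 0]]
  newtons: 45

```text
time_s: 18.0
position: [0.5684, -0.1298, 0.0494]
eef_rot: [-1.558, -0.241, 0.239]
contact_force: [5.9, 1.8, 2.8]
gripper_width: 0.36
```

```bash
python3 snap.py wrist w19; python3 rel.py w19; python3 where.py
```

```text
18.05 [ 0.5684 -0.1299  0.0495] [-1.5578 -0.2409  0.2386] [6.63 2.59 1.99] 0.3571681575168152
backwall n 1171 (x -51..-46,y+-14,z64)
 [[-51.07 -13.49  61.45]
 [-48.69  -0.    62.99]
 [-46.15  13.45  64.26]]
w19 n 8750 tilt 2.7 yaw 0.2 centre [-5.13  0.11 49.25] flat c [-36.09   0.03  47.78] flat low corner x -35.3 z 30.8
t 18.05 TCP lamp x 7.7 y -0.2 z 49.5 F lamp x 7.1 y 0.5 z 2.0
```

drive_tool:
  steps:
    - [[0, 0.0005, 0, 0], [0, 0.001, 0, 0], [0, 0.0015, 0, 0], [0, 0.002, 0, 0], [0.0, 0.0025, 0, 0], [0.0, 0.0025, 0, 0]]
  newtons: 25

```text
time_s: 18.65
position: [0.5684, -0.1298, 0.0469]
eef_rot: [-1.558, -0.241, 0.239]
contact_force: [5.8, 0.7, 2.1]
gripper_width: 0.363
```

```bash
python3 snap.py wrist w20; python3 rel.py w20; python3 where.py
```

```text
18.7 [ 0.5684 -0.1298  0.0469] [-1.5578 -0.2409  0.2387] [6.31 1.64 2.99] 0.3672380780592625
backwall n 1188 (x -51..-46,y+-14,z64)
 [[-51.12 -13.56  61.48]
 [-48.83   0.01  63.04]
 [-46.27  13.35  64.19]]
w20 n 8670 tilt 1.0 yaw 0.1 centre [-5.18  0.17 47.18] flat c [-36.18   0.13  46.65] flat low corner x -35.9 z 29.7
t 18.7 TCP lamp x 7.7 y -0.1 z 46.9 F lamp x 6.5 y -0.3 z 3.0
```

drive_tool:
  steps:
    - [[0, 0.0005, 0, 0], [0, 0.001, 0, 0], [0, 0.001, 0, 0], [0.001, 0.001, 0, 0], [0.002, 0.001, 0, 0], [0.003, 0.001, 0, 0], [0.004, 0.001, 0, 0], [0.0045, 0.001, 0, 0], [0.0045, 0.001, 0, 0]]

```text
time_s: 19.6
position: [0.5715, -0.1288, 0.0457]
eef_rot: [-1.558, -0.239, 0.24]
contact_force: [2.0, -0.8, 2.8]
gripper_width: 0.362
```

```bash
python3 snap.py wrist w21; python3 rel.py w21; python3 where.py
```

```text
19.65 [ 0.5715 -0.1289  0.0457] [-1.5576 -0.2389  0.2396] [ 2.33 -0.15  2.41] 0.3632252226327545
backwall n 1222 (x -51..-46,y+-14,z64)
 [[-51.15 -13.58  61.57]
 [-48.84   0.02  63.05]
 [-46.38  13.36  64.33]]
w21 n 8637 tilt 0.3 yaw 0.1 centre [-1.92  0.14 46.15] flat c [-32.92   0.11  45.97] flat low corner x -32.8 z 29.0
t 19.65 TCP lamp x 11.0 y -0.2 z 45.7 F lamp x 2.2 y -0.8 z 2.4
```

drive_tool:
  steps:
    - [[0, 0, 0, 0], [0, 0, 0, 0], [0, 0, 0, 0], [0, 0, 0, 0], [0, 0, 0, 0]]
  grip: 0.06

```text
time_s: 20.15
position: [0.5716, -0.1286, 0.0457]
eef_rot: [-1.557, -0.239, 0.24]
contact_force: [0.8, -0.0, 0.1]
gripper_width: 0.65
```

```bash
python3 snap.py wrist w22; python3 rel.py w22; python3 where.py
```

```text
20.2 [ 0.5716 -0.1286  0.0457] [-1.5574 -0.2392  0.2397] [-0.46  0.79 -0.94] 0.6485274685245861
backwall n 1268 (x -51..-46,y+-14,z64)
 [[-51.2  -13.46  61.38]
 [-48.74  -0.08  63.  ]
 [-46.22  13.36  64.41]]
w22 n 8190 tilt -0.2 yaw -0.0 centre [ 0.51 -0.01 45.99] flat c [-30.49   0.02  46.09] flat low corner x -30.5 z 29.1
t 20.2 TCP lamp x 11.2 y 0.1 z 45.7 F lamp x -0.2 y 0.9 z -0.9
```

View pics/w22.png

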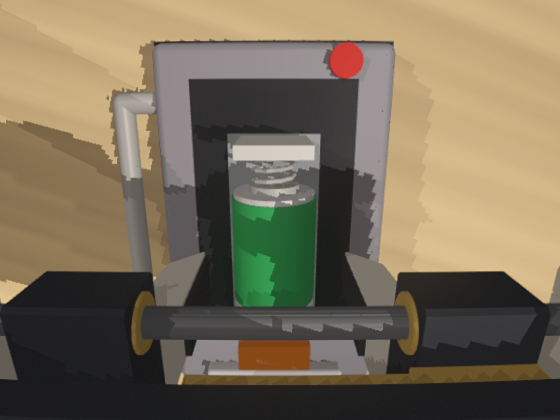

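The cell slid forward to the home position: flat end at (274,190), the lip at (274,352) over the button end, level to within 0.3°. Now I'll withdraw straight up and look.

drive_tool:
  steps:
    - [[0, 0, 0, 0], [0, -0.01, 0, 0], [0, -0.03, 0, 0], [0, -0.06, 0, 0], [0, -0.1, 0, 0], [-0.02, -0.13, 0, 0], [-0.04, -0.13, 0, 0], [-0.04, -0.13, 0, 0], [-0.04, -0.13, 0, 0]]
  grip: 0.07

```text
time_s: 21.1
position: [0.5337, -0.1406, 0.1766]
eef_rot: [-1.557, -0.24, 0.238]
contact_force: [-0.2, 0.9, 0.7]
gripper_width: 0.767
```

```bash
python3 snap.py wrist w23; python3 rel.py w23; python3 where.py; python3 snap.py side s23 297 205 55 7; python3 snap.py scene c23
```

```text
21.15 [ 0.534  -0.1403  0.1761] [-1.5573 -0.2401  0.2392] [ 0.05 -0.01 -0.74] 0.7590958388170452
backwall n 304 (x -51..-46,y+-14,z64)
 [[-51.42 -13.39  61.49]
 [-48.77  -0.    62.91]
 [-46.31  13.37  64.46]]
w23 n 2363 tilt -0.1 yaw -0.1 centre [ 0.67  0.01 45.93] flat c [-30.33   0.06  45.97] flat low corner x -30.4 z 29.0
t 21.15 TCP lamp x -28.2 y 0.2 z 176.1 F lamp x 0.0 y -0.0 z -0.7
21.2 [ 0.5342 -0.1402  0.1758] [-1.5573 -0.24    0.2398] [ 1.04 -0.74  0.72] 0.7617711365881003
21.25 [ 0.5341 -0.1402  0.1756] [-1.5572 -0.2399  0.2402] [-0.54  0.52 -0.51] 0.7613416530641801
```

View pics/w23.png

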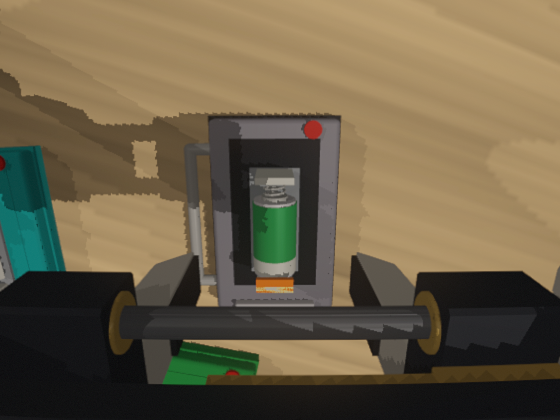

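View pics/s23.png

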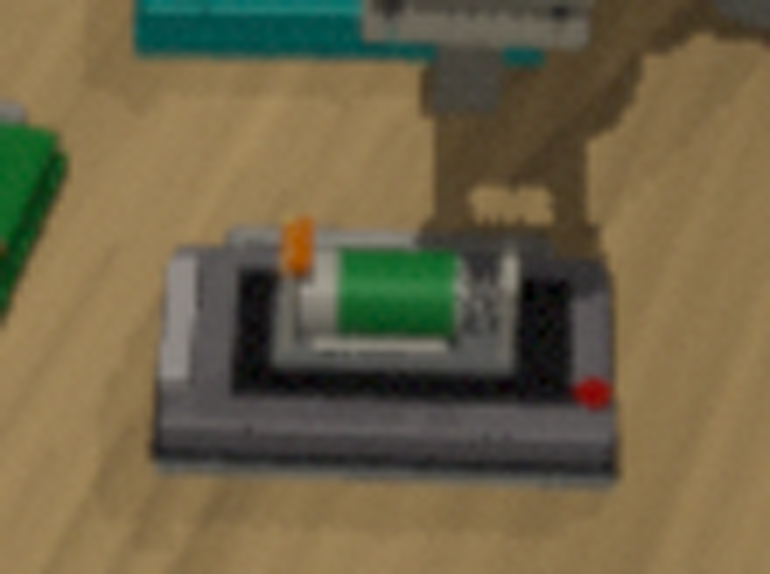

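View pics/c23.png

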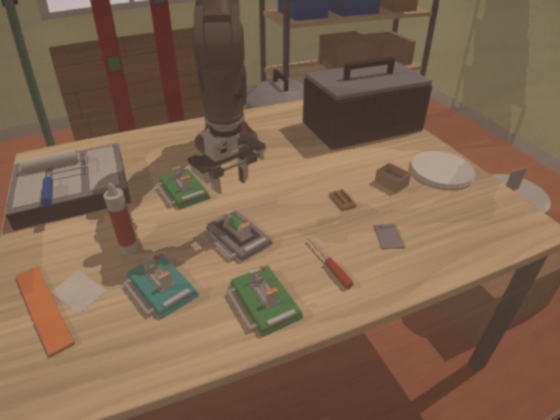

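The wrist and side views agree. The cell lies level in the cradle, with its button end under the orange lip at wrist (275,285) and side (298,245). The rest is empty at scene (342,199), and the bystanders are where they were. I'm handing in.

```bash
python3 -c "
from cell import bot,status
print(bot.job_done()); print(status.observe()['time_s'])"
```

```text
the job is handed in; nothing more can be done
None
the job is handed in; nothing more can be done
```

The cell is loaded in the grey lamp and I handed the job in at about 21 s. It lies level and fully home, with the button end under the orange lip.

**How it went:**
- I gripped the cell near its button end on the rest. The tool can't tilt, so I let the cell swing flat end down in a light grip to about 23°, then tightened.
- I brought the flat end against the spring and pressed it back about 10 to 11 mm, judged from the force. I then lowered the gripper so the button end rolled under the lip, eased the cell forward to the contact wall, released it and withdrew straight up.

**Last checks:**
- **Position:** tilt was -0.1°, the centre was 0.7 mm along x from where I measured home to be, and there was no measurable sideways offset.
- **Height:** the camera put the cell's axis at 45.9 mm instead of the nominal 47 mm. The same camera read the lamp's 64 mm back wall about 1 mm low, so I take this as a bias in the reading.
- **Load on the lamp:** the highest reading was about 12 N, roughly 1.2 kg. I only read force between moves, so short peaks in between were not seen.
- **Surroundings:** the other things looked unmoved in the side and scene views. I compared them by eye and did not measure them.

**Disagreement:** the scene camera's depth readings didn't fit its calibration, so I didn't use them and relied on the wrist and side cameras.

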